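Sort soup canisters by feel and start the warmer

TASK

The soup canisters on the counter look alike, so judge each by its weight: stand those heavier than about 250 g upright on the narrow raised warming ledge and the lighter ones upright on the floor of the blue refill tray, and lay the wooden turner that was left in the tray flat along the middle of its blue rest. Once every canister is sorted, and not before, press both orange keys of the key bank fully down so that the black keys pop up. Leave the glass jug and the salt shaker where they stand.

Things in the scene. Friction and masses are not known exactly. Their poses are not given: they have to be found in the camera images.
- can_a_c (a point): Centre (half-way up) of one of the soup canisters: closed upright cylinder, 60 mm diameter, 75 mm tall, bare metal with a paper band and a green lid; its z axis points up out of the lid. All canisters look the same; each weighs somewhere between 80 and 420 g, which cannot be seen. Three or four of the five canisters a to e are present.
- can_b_c (a point): Centre (half-way up) of one of the soup canisters: closed upright cylinder, 60 mm diameter, 75 mm tall, bare metal with a paper band and a green lid; its z axis points up out of the lid. All canisters look the same; each weighs somewhere between 80 and 420 g, which cannot be seen. Three or four of the five canisters a to e are present.
- can_c_c (a point): Centre (half-way up) of one of the soup canisters: closed upright cylinder, 60 mm diameter, 75 mm tall, bare metal with a paper band and a green lid; its z axis points up out of the lid. All canisters look the same; each weighs somewhere between 80 and 420 g, which cannot be seen. Three or four of the five canisters a to e are present.
- can_d_c (a point): Centre (half-way up) of one of the soup canisters: closed upright cylinder, 60 mm diameter, 75 mm tall, bare metal with a paper band and a green lid; its z axis points up out of the lid. All canisters look the same; each weighs somewhere between 80 and 420 g, which cannot be seen. Three or four of the five canisters a to e are present.
- can_e_c (a point): Centre (half-way up) of one of the soup canisters: closed upright cylinder, 60 mm diameter, 75 mm tall, bare metal with a paper band and a green lid; its z axis points up out of the lid. All canisters look the same; each weighs somewhere between 80 and 420 g, which cannot be seen. Three or four of the five canisters a to e are present.
- turner_c (a point): Grip point on the wooden turner, at its balance point, in the middle of its thickness. Handle 120 mm long, 22 mm wide, 12 mm thick, from 95 mm behind this point (-x) to 25 mm ahead of it (+x); then a flat blade 70 mm long, 54 mm wide, 6 mm thick, flush with the handle's underside, further along +x. z is up; 60 g. It starts lying in the refill tray.
- tray_floor (a point): Centre of the inner floor of the blue refill tray (fixed). Floor 6 mm above the counter; inside 210 mm along its x axis and 170 mm along its y axis; walls 6 mm thick, rims 11 mm above the floor.
- ledge_top (a point): Centre of the top face of the warming ledge (fixed): a steel beam on two black feet, top face 70 mm above the counter, 44 mm wide along its x axis and 340 mm long along its y axis, no rim, free space in front and behind.
- rest_top (a point): Centre of the flat top of the turner's rest (fixed): a blue glazed block 150 mm long along its x axis, 120 mm wide along its y axis, top 18 mm above the counter.
- key_off1 (a joint): Travel in m of the black OFF key of zone 1 in the warmer's key bank: 0 = up, 0.008 = fully down. Down at the start. In each zone the black and the orange key are interlocked: pressing one down lifts the other. A key goes straight down and stays where it is left; pressing takes about 2 to 4 N, then it meets a firm stop.
- key_on1 (a joint): Travel of the orange ON key of zone 1: 0 = up, 0.008 = fully down. Up at the start.
- key_off2 (a joint): Travel of the black OFF key of zone 2, as for zone 1. Down at the start.
- key_on2 (a joint): Travel of the orange ON key of zone 2, as for zone 1. Up at the start.
- key_on1_top (a point): Centre of the top face of that orange key, 52 mm by 34 mm (34 mm along its y axis, the row of four keys, pitch 40 mm, each 34 mm wide); 70 mm above the counter when up, 62 mm when fully down. The white housing is 85 x 176 mm, its top 50 mm above the counter (fixed). The order of the row along +y is orange 2, black 2, orange 1, black 1.
- key_on2_top (a point): Centre of the top face of that orange key, 52 mm by 34 mm (34 mm along its y axis, the row of four keys, pitch 40 mm, each 34 mm wide); 70 mm above the counter when up, 62 mm when fully down. The white housing is 85 x 176 mm, its top 50 mm above the counter (fixed).
- jug: Bystander: glass measuring jug, 92 mm across, 100 mm tall, with a handle. Origin at the centre of its underside.
- salt: Bystander: white plastic salt shaker with a grey twist top, 48 mm across, 97 mm tall. Origin at the centre of its underside.
Mind the look-alikes: they are no part of the job. Leave any yellow look-alike of the part that bears turner_c alone.

How it is judged (in metres and radians):
On the way, in this order (a step that is already met when the one before it is completed fails the run):
1. every canister present stands upright, heavier than about 250 g on the warming ledge, lighter in the refill tray, with no orange key pressed yet (((angle between can_a_c's own z axis and vertical below 0.15 rad and z of can_a_c in the frame of ledge_top between 0.031 and 0.044 m and x of can_a_c in the frame of ledge_top between -0.022 and 0.022 m and y of can_a_c in the frame of ledge_top between -0.17 and 0.17 m and contact force between can_a and ledge above 1.96 N) or (angle between can_a_c's own z axis and vertical below 0.15 rad and z of can_a_c in the frame of tray_floor between 0.031 and 0.044 m and x of can_a_c in the frame of tray_floor between -0.085 and 0.085 m and y of can_a_c in the frame of tray_floor between -0.065 and 0.065 m and contact force between can_a and tray between 0.3 and 2.94 N)) and ((angle between can_b_c's own z axis and vertical below 0.15 rad and z of can_b_c in the frame of ledge_top between 0.031 and 0.044 m and x of can_b_c in the frame of ledge_top between -0.022 and 0.022 m and y of can_b_c in the frame of ledge_top between -0.17 and 0.17 m and contact force between can_b and ledge above 1.96 N) or (angle between can_b_c's own z axis and vertical below 0.15 rad and z of can_b_c in the frame of tray_floor between 0.031 and 0.044 m and x of can_b_c in the frame of tray_floor between -0.085 and 0.085 m and y of can_b_c in the frame of tray_floor between -0.065 and 0.065 m and contact force between can_b and tray between 0.3 and 2.94 N)) and ((angle between can_c_c's own z axis and vertical below 0.15 rad and z of can_c_c in the frame of ledge_top between 0.031 and 0.044 m and x of can_c_c in the frame of ledge_top between -0.022 and 0.022 m and y of can_c_c in the frame of ledge_top between -0.17 and 0.17 m and contact force between can_c and ledge above 1.96 N) or (angle between can_c_c's own z axis and vertical below 0.15 rad and z of can_c_c in the frame of tray_floor between 0.031 and 0.044 m and x of can_c_c in the frame of tray_floor between -0.085 and 0.085 m and y of can_c_c in the frame of tray_floor between -0.065 and 0.065 m and contact force between can_c and tray between 0.3 and 2.94 N)) and ((angle between can_d_c's own z axis and vertical below 0.15 rad and z of can_d_c in the frame of ledge_top between 0.031 and 0.044 m and x of can_d_c in the frame of ledge_top between -0.022 and 0.022 m and y of can_d_c in the frame of ledge_top between -0.17 and 0.17 m and contact force between can_d and ledge above 1.96 N) or (angle between can_d_c's own z axis and vertical below 0.15 rad and z of can_d_c in the frame of tray_floor between 0.031 and 0.044 m and x of can_d_c in the frame of tray_floor between -0.085 and 0.085 m and y of can_d_c in the frame of tray_floor between -0.065 and 0.065 m and contact force between can_d and tray between 0.3 and 2.94 N)) and ((angle between can_e_c's own z axis and vertical below 0.15 rad and z of can_e_c in the frame of ledge_top between 0.031 and 0.044 m and x of can_e_c in the frame of ledge_top between -0.022 and 0.022 m and y of can_e_c in the frame of ledge_top between -0.17 and 0.17 m and contact force between can_e and ledge above 1.96 N) or (angle between can_e_c's own z axis and vertical below 0.15 rad and z of can_e_c in the frame of tray_floor between 0.031 and 0.044 m and x of can_e_c in the frame of tray_floor between -0.085 and 0.085 m and y of can_e_c in the frame of tray_floor between -0.065 and 0.065 m and contact force between can_e and tray between 0.3 and 2.94 N)) and value of joint each of key_on1, key_on2 below 0.003 m), for 0.3 s.
2. both orange keys are fully down, both black keys up (value of joint each of key_on1, key_on2 above 0.0065 m and value of joint each of key_off1, key_off2 below 0.0015 m), for 0.2 s.
At the end, for the whole second after the job is handed in: Every canister upright (0.15 rad), at rest: over 300 g on the ledge, under 200 g on the tray floor, 200-300 g either; turner flat on its rest, grip point within 45 mm along, 35 mm across, 0.4 rad of its length; orange keys over 6.5 mm down, black under 1.5 mm (all of step 2 and ((angle between can_a_c's own z axis and vertical below 0.15 rad and z of can_a_c in the frame of ledge_top between 0.031 and 0.044 m and x of can_a_c in the frame of ledge_top between -0.022 and 0.022 m and y of can_a_c in the frame of ledge_top between -0.17 and 0.17 m and contact force between can_a and ledge above 1.96 N) or (angle between can_a_c's own z axis and vertical below 0.15 rad and z of can_a_c in the frame of tray_floor between 0.031 and 0.044 m and x of can_a_c in the frame of tray_floor between -0.085 and 0.085 m and y of can_a_c in the frame of tray_floor between -0.065 and 0.065 m and contact force between can_a and tray between 0.3 and 2.94 N)) and ((angle between can_b_c's own z axis and vertical below 0.15 rad and z of can_b_c in the frame of ledge_top between 0.031 and 0.044 m and x of can_b_c in the frame of ledge_top between -0.022 and 0.022 m and y of can_b_c in the frame of ledge_top between -0.17 and 0.17 m and contact force between can_b and ledge above 1.96 N) or (angle between can_b_c's own z axis and vertical below 0.15 rad and z of can_b_c in the frame of tray_floor between 0.031 and 0.044 m and x of can_b_c in the frame of tray_floor between -0.085 and 0.085 m and y of can_b_c in the frame of tray_floor between -0.065 and 0.065 m and contact force between can_b and tray between 0.3 and 2.94 N)) and ((angle between can_c_c's own z axis and vertical below 0.15 rad and z of can_c_c in the frame of ledge_top between 0.031 and 0.044 m and x of can_c_c in the frame of ledge_top between -0.022 and 0.022 m and y of can_c_c in the frame of ledge_top between -0.17 and 0.17 m and contact force between can_c and ledge above 1.96 N) or (angle between can_c_c's own z axis and vertical below 0.15 rad and z of can_c_c in the frame of tray_floor between 0.031 and 0.044 m and x of can_c_c in the frame of tray_floor between -0.085 and 0.085 m and y of can_c_c in the frame of tray_floor between -0.065 and 0.065 m and contact force between can_c and tray between 0.3 and 2.94 N)) and ((angle between can_d_c's own z axis and vertical below 0.15 rad and z of can_d_c in the frame of ledge_top between 0.031 and 0.044 m and x of can_d_c in the frame of ledge_top between -0.022 and 0.022 m and y of can_d_c in the frame of ledge_top between -0.17 and 0.17 m and contact force between can_d and ledge above 1.96 N) or (angle between can_d_c's own z axis and vertical below 0.15 rad and z of can_d_c in the frame of tray_floor between 0.031 and 0.044 m and x of can_d_c in the frame of tray_floor between -0.085 and 0.085 m and y of can_d_c in the frame of tray_floor between -0.065 and 0.065 m and contact force between can_d and tray between 0.3 and 2.94 N)) and ((angle between can_e_c's own z axis and vertical below 0.15 rad and z of can_e_c in the frame of ledge_top between 0.031 and 0.044 m and x of can_e_c in the frame of ledge_top between -0.022 and 0.022 m and y of can_e_c in the frame of ledge_top between -0.17 and 0.17 m and contact force between can_e and ledge above 1.96 N) or (angle between can_e_c's own z axis and vertical below 0.15 rad and z of can_e_c in the frame of tray_floor between 0.031 and 0.044 m and x of can_e_c in the frame of tray_floor between -0.085 and 0.085 m and y of can_e_c in the frame of tray_floor between -0.065 and 0.065 m and contact force between can_e and tray between 0.3 and 2.94 N)) and x of turner_c in the frame of rest_top between -0.045 and 0.045 m and y of turner_c in the frame of rest_top between -0.035 and 0.035 m and z of turner_c in the frame of rest_top between 0.001 and 0.013 m and angle between the x axis of turner_c and the x axis of rest_top, either way round below 0.4 rad and angle between turner_c's own z axis and vertical below 0.2 rad and linear speed of each of can_a, can_b, can_c, can_d, can_e, turner below 0.02 m/s); the robot touches nothing.
It fails at once if the jug or the salt shaker is moved more than 40 mm or tipped (distance of any of jug, salt from where it was at the start of the episode above 0.04 m or angle between any of jug, salt's own z axis and vertical above 0.4 rad).
Of can_a, can_b, can_c, can_d, can_e only 3 to 4 are there at a start; the rules pass over those that are not, and their reading is None.
At some moment in a run one of turner may be knocked a few centimetres aside while the robot is not near it.
Once in a run the grip may slacken for a moment while it holds something.
It also fails if it takes over 210 s, if anything falls off the work surface, if the arm or the gripper's body presses on something with over 40 N, if the wrist force passes 120 N, or if a joint passes its speed limit or range.

ROBOT

A 6-joint arm with a two-finger parallel gripper is mounted at the origin on the work surface. World frame = base frame: x ahead of the robot, y to its left, z up, the work surface at z = 0. Lengths are in m, angles in degrees, forces in N, time in s.
With the tool pointing down it reaches from about 0.3 to 0.75 m from the base axis. Payload 8.5 kg.
Tool frame: the origin (TCP) lies at the very end of the fingers, on their centre line; the grasp point (between the pads) lies 19 mm behind it (grip_depth is the distance from the TCP to the grasp point, in m); z points along the fingers, y is the direction in which the jaws open and shut (so a half turn about z gives the same grasp; the last joint's range is limited). The gripper opens to 85 mm and grips with 20 to 120 N. Pads are 22 mm wide; open, the fingers measure 114 mm over their backs; the gripper's body (76 mm by 85 mm) begins 54 mm behind the grasp point. The pads swing forward as they close: fully open they stand 13 mm farther back than shut.
Start: joints at [64.154, 21.807, 74.336, -0, 83.858, -12.336], TCP at [0.128, 0.535, 0.231] pointing down, gripper open.
Joint ranges: [-178.18, 178.18], [-50.72, 133.34], [12.68, 142.11], [-81.47, 261.47], [9.98, 163.14], [-165.26, 165.26]. Speed limits (degrees/s): [136.94, 136.94, 180, 180, 180, 180].

INTERFACE

Orientations are given as a 3x3 rotation matrix whose columns are the frame's x, y, z axes.
In Python, from rig import observe, get_image, close_job, silhouettes, grip_depth gives the robot as it stands. The module is installed in compiled form; this text tells all that it offers.
- The arm moves only by the shell command python3 -m crank 'ROWS' [FORCE]. ROWS is a JSON object of lists of equal length, an entry for each row: "slide": the shift along the tool's x, y, z in m, a list of three; "roll": the turn about the tool's z in rad; "grip": the finger opening in m, from 0 to 0.0854. A call has exactly 8 rows; each row is the pose to reach, as a shift and turn from the pose commanded when the call began, along the tool's axes at that moment; what a row does not reach only later rows make up. A row lasts 1/10 s, in which the tool goes at most 50 mm and 8.59 degrees, less where a joint would pass 70% of its speed; a pose out of reach is approached as far as the arm can. A call with a gripper value outside its range is refused whole. The fingers move at their own pace and stop on an object; FORCE is the grip in N (left out, the last holds). Time passes only in rows, so rows that repeat a pose let the fingers close, or fill a call up. It gives the time, the measured TCP pose, the force and the opening at its end, in the units of the state.
- observe(): the state, without advancing time (a new reading comes with each control period).
- get_image(name): name is "scene" or "top" or "wrist"; returns a dict with "frame" (384x512x3 uint8, red, green, blue), "fx", "fy", "cx", "cy" (pixels), "D" ([k1, k2, p1, p2, k3] as OpenCV has them; the pictures are not rectified), "xyz" and "rotation" of the camera in the world. Camera axes: x right, y down, z forward; pixel columns grow to the right and rows downward; lengths in m; the calibration is good to about 2 mm. A picture is of the moment at which its call begins. There is no depth.
- close_job(): hands the job in, once; it reports no verdict.
Trained networks look in a picture, given as the dict that the camera call returned (one of the last four; its "shot" number tells which), for a name from the list of things; names that differ only in an ending like _2 or _b are one class to them, and where a whole thing is asked for, a point or a joint stands for the part that bears it (a point fixed in the world has none). Each returns a list of dicts, best first, with "confidence" (0 to 1); they miss things now and then, are a little off and sometimes report something else, mostly with a low value. They report only what shows in the picture. A call takes as long as a camera call. They do not tell look-alikes from the thing itself.
- silhouettes(target, picture): "pixels" (384x512 bool, what is visible of it) and "box" ([centre column, centre row, width, height] in pixels, round what is visible of it).
The state is a dict: "time_s": time; "q": joint angles; "qvel": joint speeds; "joint_efforts": joint torques, N m; "position": TCP position; "tool_rot": TCP orientation; "ft_force": force on the tool from outside, world axes, zero at the start; "wrist_torque": the same for the moment, N m; "grip_width": finger opening in m.
Only numpy, scipy, OpenCV 4.12 (cv2) and the standard library are available. Lean on these libraries where they do the work, as an engineer would, in place of code of your own. Each camera call takes 0.05 s, during which the arm holds its last target.

## Working session

There is one attempt and no reset: what is moved stays moved. The work goes in short steps, Python scripts to look and compute and a shell command to move; the robot and the scene stay as the last step left them, time stands still between calls to the robot, and variables do not carry over. Pictures are saved under pics/ and viewed, and the job is handed in when it is done.

```bash
mkdir -p pics; ls
cat > h.py <<'E'
import numpy as np, cv2
from rig import observe,get_image,silhouettes,grip_depth
def K(p): return np.array([[p['fx'],0,p['cx']],[0,p['fy'],p['cy']],[0,0,1.]])
def ray(p,uv):
    n=cv2.undistortPoints(np.array(uv,float).reshape(-1,1,2),K(p),np.array(p['D'],float)).reshape(-1,2)
    d=np.c_[n,np.ones(len(n))]@np.array(p['rotation']).T
    return np.array(p['xyz']),d
def onz(p,uv,z):
    o,d=ray(p,uv); return o+d*((z-o[2])/d[:,2])[:,None]
def proj(p,X):
    R=np.array(p['rotation']);t=-R.T@np.array(p['xyz'])
    return cv2.projectPoints(np.array(X,float).reshape(-1,1,3),cv2.Rodrigues(R.T)[0],t,K(p),np.array(p['D'],float))[0].reshape(-1,2)
def save(p,name,box=None,s=1):
    f=p['frame'][:,:,::-1]
    if box: f=f[box[1]:box[3],box[0]:box[2]]
    f=cv2.resize(f,None,fx=s,fy=s,interpolation=cv2.INTER_CUBIC); cv2.imwrite('pics/'+name,f)
def st():
    o=observe(); 
    for k in ['time_s','q','position','tool_rot','ft_force','wrist_torque','grip_width']: print(k,np.round(o[k],4).tolist())
E
python3 - <<'E'
from h import *
st(); print(grip_depth)
for n in ['scene','top','wrist']:
    p=get_image(n); save(p,n+'0.png',s=1.5); print(n,np.round(p['xyz'],3),np.round(p['rotation'],3).tolist(),p['fx'],p['D'])
    for t in ['can_a_c','turner_c','jug','salt','key_on1','key_off1']:
        for r in silhouettes(t,p): print(t,round(r['confidence'],2),np.round(r['box'],1))
E
```

```text
pics
time_s 0.0
q [64.1542, 21.8407, 74.3848, 0.0008, 83.8577, -12.3366]
position [0.1284, 0.5345, 0.2307]
tool_rot [[-0.9723, 0.2336, -0.0006], [0.2336, 0.9723, -0.0013], [0.0003, -0.0014, -1.0]]
ft_force [-0.1704, -0.3722, -0.6302]
wrist_torque [-0.0394, -0.0072, -0.0138]
grip_width 0.0857
0.0187
scene [0.807 0.503 1.099] [[-0.791, 0.524, -0.315], [0.612, 0.676, -0.411], [-0.002, -0.518, -0.856]] 390.98636813105225 [0.00643184 0.         0.         0.         0.        ]
can_a_c 0.52 [318.2 303.5  64.   48.3]
turner_c 0.77 [393.4 258.9  45.2  59.9]
turner_c 0.57 [318.5 302.1  57.7  48.3]
turner_c 0.38 [152.9 146.4  18.7  17.9]
jug 0.86 [311.9 214.6  39.   42.2]
salt 0.6 [240.1 155.   12.1  22. ]
key_on1 0.66 [237.3 183.1  22.7  24.7]
key_on1 0.51 [153.4 143.5  18.4  14. ]
key_on1 0.42 [138.4 132.8  16.4  16.5]
key_on1 0.22 [262.4 206.8  14.7  32.7]
key_off1 0.68 [144.9 138.2  13.2  10.2]
key_off1 0.63 [139.1 131.3  16.4  18. ]
key_off1 0.58 [161.6 152.4  18.   10.8]
top [ 0.365 -0.01   1.167] [[-0.005, -0.998, 0.065], [-1.0, 0.005, -0.0], [0.0, -0.065, -0.998]] 394.06275857200825 [-0.02227139  0.          0.          0.          0.        ]
turner_c 0.91 [111.4 268.1  64.8  25.8]
turner_c 0.77 [123.6 180.5  19.5  64. ]
turner_c 0.58 [382.5 140.8   9.3  19.5]
jug 0.62 [188.3 233.9  41.7  45.5]
salt 0.66 [298.2 214.4  19.1  18.1]
salt 0.59 [187.7 233.2  42.2  42. ]
salt 0.44 [123.8 181.8  20.3  64.5]
key_on1 0.82 [397.9 139.7  12.6  20.5]
key_on1 0.47 [371.5 141.   15.2  25.6]
key_off1 0.78 [382.6 139.9  13.3  21.1]
key_off1 0.73 [354.6 142.4  13.3  17. ]
key_off1 0.2 [199.2 165.6  17.2  22.4]
wrist [0.057 0.552 0.373] [[0.234, 0.93, 0.284], [0.972, -0.224, -0.068], [-0.0, 0.292, -0.957]] 320.6644998311483 [-0.06966682  0.          0.          0.          0.        ]
turner_c 0.75 [170.8 249.3 150.7  40.4]
```

View pics/top0.png

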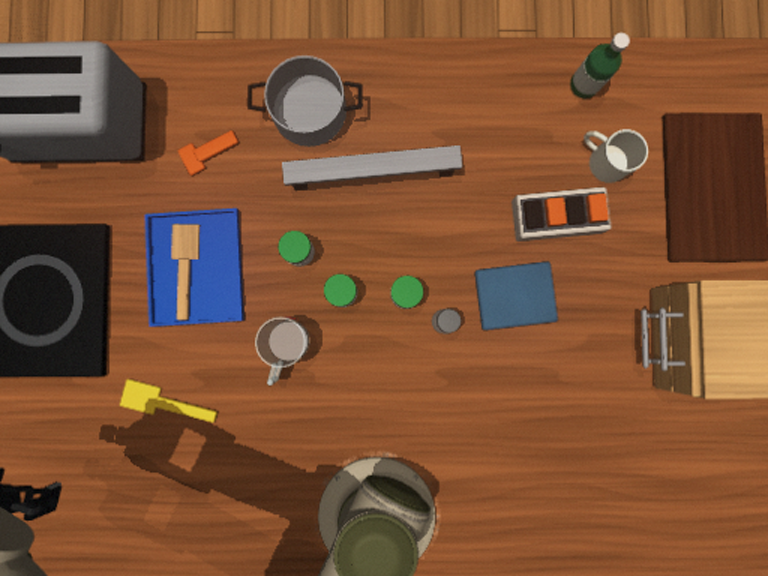

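View pics/scene0.png

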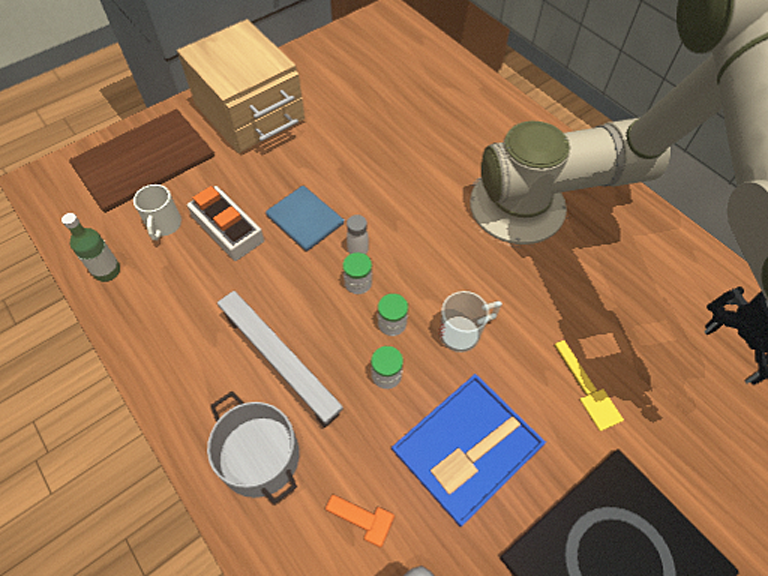

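View pics/wrist0.png

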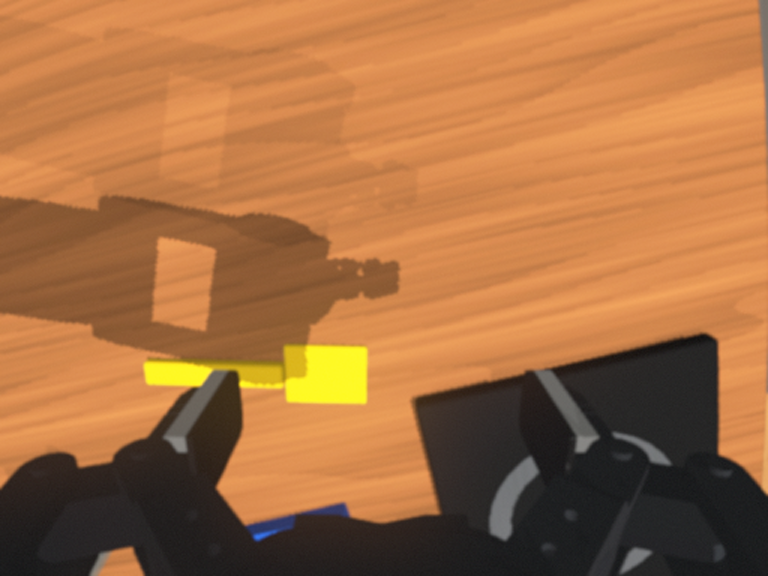

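The top view (in 768x576 pixels) shows three canisters at (296,247), (340,290) and (407,291). The wooden turner lies in the tray at about (184,270), and the ledge runs (283,172)-(462,156). The rest is at (516,295), the keys at (563,212), the jug at (283,343) and the salt at (448,320). There are two look-alikes: a yellow turner at (168,402) and an orange one at (208,152). Next I'll measure positions.

```bash
cat > meas.py <<'E'
from h import *
def cols(p):
    h=cv2.cvtColor(p['frame'],cv2.COLOR_RGB2HSV); return h
def blobs(m,amin):
    m=m.astype(np.uint8); n,l,s,c=cv2.connectedComponentsWithStats(m)
    return [(s[i,4],c[i],l==i) for i in range(1,n) if s[i,4]>=amin]
def rect(p,mask,z):
    cnt=max(cv2.findContours(mask.astype(np.uint8),cv2.RETR_EXTERNAL,cv2.CHAIN_APPROX_NONE)[0],key=cv2.contourArea).reshape(-1,2)
    W=onz(p,cnt,z)[:,:2]
    (c,wh,a)=cv2.minAreaRect((W*1000).astype(np.float32)); return np.array(c)/1000,np.array(wh)/1000,a
def lids(p):
    h=cols(p); m=(h[...,0]>50)&(h[...,0]<75)&(h[...,1]>150)&(h[...,2]>60)
    return [(a,onz(p,c,0.075)[0]) for a,c,_ in blobs(m,60)]
E
python3 - <<'E'
from meas import *
for n in ['top','scene']:
    p=get_image(n);h=cols(p)
    print(n,'lids',[(a,np.round(x,4).tolist()) for a,x in lids(p)])
    m=(h[...,0]>108)&(h[...,0]<125)&(h[...,1]>180)&(h[...,2]>90)
    for a,c,k in blobs(m,500):
        print('blue',a,c,rect(p,k,0.017))
    m=(h[...,0]>97)&(h[...,0]<113)&(h[...,1]>90)&(h[...,1]<190)&(h[...,2]>60)
    for a,c,k in blobs(m,500): print('rest',a,c,rect(p,k,0.018))
    m=(h[...,0]>5)&(h[...,0]<12)&(h[...,1]>220)&(h[...,2]>180)
    for a,c,k in blobs(m,80): print('orange',a,c,onz(p,c,0.07)[0],rect(p,k,0.07))
    m=(h[...,1]<40)&(h[...,2]>110)
    for a,c,k in blobs(m,300): print('grey',a,c,rect(p,k,0.07))
    m=(h[...,0]>10)&(h[...,0]<20)&(h[...,1]<150)&(h[...,2]>150)
    for a,c,k in blobs(m,150): print('wood',a,c,rect(p,k,0.012))
    for t,z in [('jug',0.1),('salt',0.097)]:
        for r in silhouettes(t,p): 
            if r['confidence']>.5: print(t,r['box'],onz(p,[r['box'][:2]],z))
E
```

```text
top lids []
blue 2328 [126.36726804 187.88402062] (array([0.48266119, 0.35659412]), array([0.21003578, 0.17813864]), 3.7606401443481445)
rest 3093 [133.88393146 176.69350145] (array([0.48589685, 0.35551917]), array([0.22007327, 0.18058501]), 3.5349514484405518)
rest 1902 [343.71766562 196.54679285] (array([ 0.42688272, -0.27385205]), array([0.11392503, 0.14412292]), 6.4621171951293945)
grey 2804 [36.84771755 58.28245364] (array([0.82931531, 0.62069916]), array([0.17769376, 0.20346436]), 0.7590994238853455)
grey 1233 [206.8134631   68.78426602] (array([0.7947757 , 0.12352153]), array([0.11296488, 0.15051505]), 35.09065628051758)
grey 1735 [247.67550432 109.42420749] (array([0.67224487, 0.00450703]), array([0.04191471, 0.33751733]), 5.153868675231934)
wood 189 [49.59259259 35.13227513] (array([0.92996075, 0.61440845]), array([0.11452735, 0.05028281]), 66.5553970336914)
wood 469 [31.23240938 56.09808102] (array([0.86180676, 0.66344666]), array([0.19342641, 0.05907672]), 85.9219741821289)
wood 564 [207.63652482  70.82269504] (array([0.8081322, 0.123506 ]), array([0.09567992, 0.12349506])
[... 1724 characters left out ...]
, 0.12532904]), array([0.14938406, 0.15158533]), 11.577164649963379)
wood 105327 [214.91935591 218.68833253] (array([ 0.35241229, -0.15138293]), array([1.75413757, 1.56618701]), 70.65084075927734)
wood 239 [399.43933054 230.0376569 ] (array([0.13483784, 0.36642426]), array([0.04612968, 0.07446339]), 63.12064743041992)
wood 578 [308.23702422 307.20415225] (array([0.47473444, 0.37404434]), array([0.05338458, 0.19094461]), 89.49259185791016)
wood 235 [ 82.47234043 378.18297872] (array([1.07899585, 0.14920386]), array([0.03204536, 0.06806345]), 52.146484375)
jug [314.0, 213.2, 41.6, 42.2] [[0.34241411 0.19155011 0.1       ]]
salt [238.9, 157.3, 14.8, 26.8] [[ 0.3934376  -0.10286031  0.097     ]]
```

Run:
```python
from meas import *
for n in ['top','scene']:
    p=get_image(n);f=p['frame'].astype(int);h=cols(p)
    r,g,b=f[...,0],f[...,1],f[...,2]
    m=(g>r*1.8)&(g>b*1.4)&(g>60)
    for a,c,k in blobs(m,40): print('lid',a,c.round(1),rect(p,k,0.075),onz(p,c,0.075)[0].round(4))
    m=(r>2.2*g)&(r>3*b)&(r>150)
    for a,c,k in blobs(m,60): print('or',a,c.round(1),rect(p,k,0.07),onz(p,c,0.07)[0].round(4))
    m=(h[...,0]>97)&(h[...,0]<113)&(h[...,1]>60)&(b>60)
    for a,c,k in blobs(m,500): print('rest',a,c,rect(p,k,0.018))
    m=(r>150)&(h[...,0]>10)&(h[...,0]<22)&(h[...,1]<150)
    if n=='top':
      for a,c,k in blobs(m,500):
        if abs(c[0]-122)<8:
            ys,xs=np.nonzero(k); 
            ends=onz(p,[[xs[ys<ys.min()+4].mean(),ys.min()],[xs[ys>ys.max()-4].mean(),ys.max()]],.012); print('turner ends',ends)
```

```text
lid 339 [195.8 164.1] (array([0.51675165, 0.1494812 ]), array([0.05583255, 0.05520108]), 44.86397933959961) [0.5165 0.15   0.075 ]
lid 344 [226.2 193.1] (array([0.43518283, 0.06577034]), array([0.05558257, 0.0556371 ]), 89.69609832763672) [0.4349 0.0652 0.075 ]
lid 345 [271. 194.] (array([ 0.43173761, -0.05912908]), array([0.0549464 , 0.05510524]), 44.621089935302734) [ 0.4316 -0.0592  0.075 ]
rest 3531 [130.6491079  179.59926366] (array([0.48594534, 0.35593146]), array([0.2198349 , 0.18103616]), 3.4081223011016846)
rest 1978 [343.51365015 196.70980789] (array([ 0.42629996, -0.27366949]), array([0.11604967, 0.14621538]), 6.428694725036621)
turner ends [[0.56857783 0.37524889 0.012     ]
 [0.38497227 0.37879521 0.012     ]]
lid 222 [237.8 176.1] (array([ 0.43090662, -0.06106586]), array([0.05258521, 0.05356947]), 52.22430419921875) [ 0.4306 -0.0599  0.075 ]
lid 253 [261.6 204.2] (array([0.43389008, 0.06394302]), array([0.05509492, 0.05126852]), 52.21592712402344) [0.4344 0.0647 0.075 ]
lid 306 [257.6 240.1] (array([0.51597369, 0.14895609]), array([0.05570881, 0.05423822]), 52.24869918823242) [0.5162 0.1498 0.075 ]
rest 1160 [202.89137931 144.78189655] (array([ 0.42678625, -0.27292487]), array([0.11809999, 0.15012035]), 6.347597599029541)
rest 4124 [311.15470417 297.77449079] (array([0.48567099, 0.35524432]), array([0.22174817, 0.17965651]), 3.5774145126342773)
```

```bash
cat > go.py <<'E'
import sys; from h import *
# target x y z yaw_x(deg) -> slide in tool frame and roll
def go(x,y,z,yaw):
    o=observe();R=np.array(o['tool_rot']);p=np.array(o['position'])
    s=R.T@(np.array([x,y,z])-p)
    cur=np.degrees(np.arctan2(R[1,0],R[0,0]))
    d=(yaw-cur+180)%360-180
    q1=np.degrees(np.arctan2(y,x)); 
    print('t',round(o['time_s'],2),'slide',s.round(4).tolist(),'roll',round(-np.radians(d),4),'turn deg',round(d,1),'dist',round(np.linalg.norm(s),3),'end q6 ~',round(((q1+90-yaw+180)%360)-180,1))
if __name__=='__main__': go(*map(float,sys.argv[1:5]))
E
python3 - <<'E'
from meas import *
for n in ['top','scene']:
    p=get_image(n);f=p['frame'].astype(int)
    r,g,b=f[...,0],f[...,1],f[...,2]
    m=(r>1.9*g)&(r>3*b)&(r>150)
    for a,c,k in blobs(m,50):print('or',a,c.round(1),onz(p,c,0.07)[0].round(4),rect(p,k,.07))
    if n=='top': save(p,'crop1.png',(80,70,420,280),2.3)
E
python3 go.py .476 .376 .12 178.9
```

```text
or 467 [135.9 100.6] [0.6998 0.3222 0.07  ] (array([0.70305707, 0.31336227]), array([0.05480167, 0.1103687 ]), 26.753108978271484)
or 192 [398.4 137.8] [ 0.5891 -0.4207  0.07  ] (array([ 0.58931854, -0.42022281]), array([0.04970898, 0.03119812]), 4.4383087158203125)
or 201 [370.8 140.4] [ 0.5819 -0.3422  0.07  ] (array([ 0.58202844, -0.34232376]), array([0.05011622, 0.03205778]), 5.504913330078125)
t 1.55 slide [-0.375, -0.0732, 0.1113] roll -0.2166 turn deg 12.4 dist 0.398 end q6 ~ -50.6
```

View pics/crop1.png

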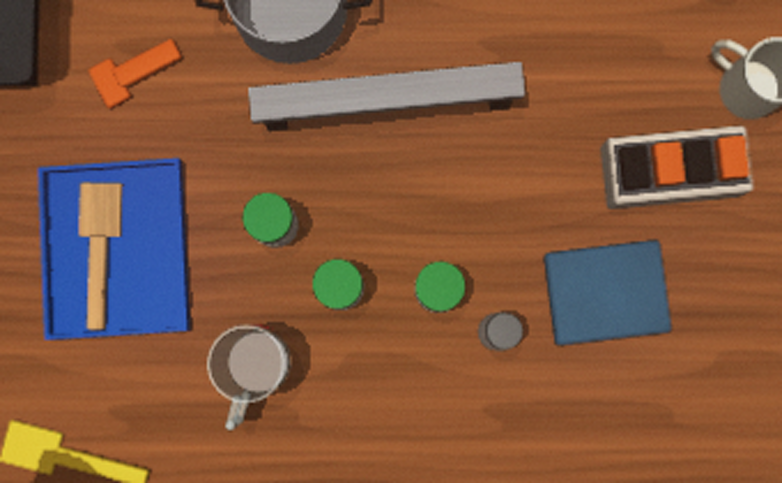

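There are three turner shapes in the crop: wood in the tray at (100,255), yellow at (70,455) and orange at (135,70). The wooden one matches the description ("wooden, left in the tray"), so I take that one. The orange keys are at crop (668,163) for zone 1 and (733,157) for zone 2.

```bash
python3 -m crank '{"slide":[[-0.03,-0.006,0],[-0.075,-0.015,0],[-0.125,-0.024,0],[-0.17,-0.033,0.02],[-0.22,-0.043,0.04],[-0.27,-0.053,0.06],[-0.32,-0.063,0.08],[-0.365,-0.071,0.1]],"roll":[0,-0.05,-0.1,-0.15,-0.2,-0.2166,-0.2166,-0.2166],"grip":[0.05,0.05,0.05,0.05,0.05,0.05,0.05,0.05]}' 40
python3 go.py .476 .376 .06 178.9
python3 - <<'E'
from h import *
p=get_image('wrist'); save(p,'w1.png',s=1.5); 
for r in silhouettes('turner_c',p): print(r['confidence'],r['box'])
E
```

```text
time_s: 2.35
position: [0.456, 0.385, 0.1367]
tool_rot: [[-1.0, 0.019, 0.001], [0.019, 1.0, 0.0], [-0.001, 0.0, -1.0]]
ft_force: [1.0, 0.0, 0.1]
grip_width: 0.0497
t 2.35 slide [-0.0202, -0.0086, 0.0767] roll -0.0002 turn deg 0.0 dist 0.08 end q6 ~ -50.6
0.77 [243.7, 196.1, 62.0, 200.4]
```

View pics/w1.png

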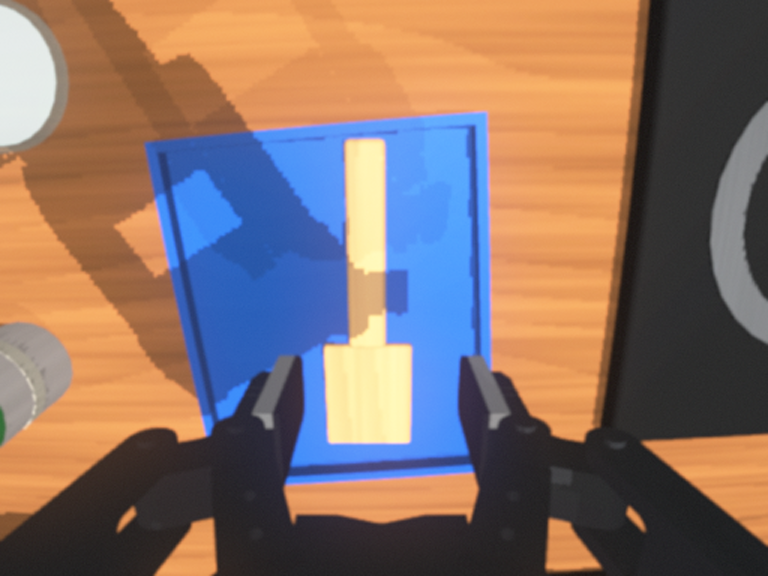

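The wrist view shows the wooden turner with its handle end at (365,140), the blade start at (367,345) and the blade end at (368,443). I'll localise it from this.

Run:
```python
from h import *
p=get_image('wrist')
print(onz(p,[[365/1.5,140/1.5],[367/1.5,345/1.5]],0.018),onz(p,[[368/1.5,443/1.5],[368/1.5,345/1.5]],0.012))
```

```text
[[0.38303915 0.37614478 0.018     ]
 [0.49778936 0.37342094 0.018     ]] [[0.56891601 0.37147625 0.012     ]
 [0.50043406 0.37375328 0.012     ]]
```

```bash
python3 go.py .477 .375 .009 178.9
```

```text
t 2.5 slide [-0.0217, -0.0087, 0.1265] roll -0.0038 turn deg 0.2 dist 0.129 end q6 ~ -50.7
```

```bash
python3 -m crank '{"slide":[[-0.0217,-0.0087,0.03],[-0.0217,-0.0087,0.055],[-0.0217,-0.0087,0.08],[-0.0217,-0.0087,0.1],[-0.0217,-0.0087,0.115],[-0.0217,-0.0087,0.124],[-0.0217,-0.0087,0.1265],[-0.0217,-0.0087,0.1265]],"roll":[0,0,0,0,0,0,0,0],"grip":[0.05,0.05,0.05,0.05,0.05,0.05,0.05,0.05]}'
python3 go.py .477 .375 .009 178.9
```

```text
time_s: 3.3
position: [0.4756, 0.3774, 0.0112]
tool_rot: [[-1.0, 0.019, 0.001], [0.019, 1.0, 0.0], [-0.001, 0.0, -1.0]]
ft_force: [-0.4, -0.4, -0.4]
grip_width: 0.0499
t 3.3 slide [-0.0015, -0.0024, 0.0022] roll 0.0006 turn deg -0.0 dist 0.004 end q6 ~ -50.7
```

```bash
python3 -m crank '{"slide":[[-0.001,-0.001,0.001],[-0.001,-0.001,0.0015],[-0.001,-0.001,0.0015],[-0.001,-0.001,0.0015],[-0.001,-0.001,0.0015],[-0.001,-0.001,0.0015],[-0.001,-0.001,0.0015],[-0.001,-0.001,0.0015]],"roll":[0,0,0,0,0,0,0,0],"grip":[0.05,0.01,0.01,0.01,0.01,0.01,0.01,0.01]}' 40
python3 go.py .477 .375 .12 178.9
```

```text
time_s: 4.1
position: [0.477, 0.376, 0.0098]
tool_rot: [[-1.0, 0.019, 0.001], [0.019, 1.0, 0.0], [-0.001, 0.0, -1.0]]
ft_force: [-0.6, -0.3, 6.2]
grip_width: 0.0208
t 4.1 slide [-0.0001, -0.001, -0.1102] roll 0.0 turn deg -0.0 dist 0.11 end q6 ~ -50.7
```

```bash
python3 -m crank '{"slide":[[0,0,-0.005],[0,0,-0.015],[0,0,-0.03],[0,0,-0.055],[0,0,-0.08],[0,0,-0.11],[0,0,-0.14],[0,0,-0.155]],"roll":[0,0,0,0,0,0,0,0],"grip":[0.01,0.01,0.01,0.01,0.01,0.01,0.01,0.01]}' 60
python3 go.py .4265 -.273 .16 96.4
```

```text
time_s: 4.9
position: [0.4772, 0.3762, 0.1676]
tool_rot: [[-1.0, 0.019, 0.004], [0.019, 1.0, 0.002], [-0.003, 0.002, -1.0]]
ft_force: [-0.2, -0.0, -0.3]
grip_width: 0.0203
t 4.9 slide [0.0383, -0.6501, 0.0062] roll 1.44 turn deg -82.5 dist 0.651 end q6 ~ -39.0
```

```bash
python3 -m crank '{"slide":[[0.001,-0.015,0],[0.003,-0.045,0],[0.006,-0.085,0],[0.008,-0.13,0],[0.01,-0.18,0],[0.013,-0.23,0],[0.016,-0.28,0],[0.019,-0.33,0]],"roll":[0.05,0.14,0.23,0.32,0.41,0.5,0.6,0.7],"grip":[0.01,0.01,0.01,0.01,0.01,0.01,0.01,0.01]}'
python3 go.py .4265 -.273 .16 96.4
```

```text
time_s: 5.7
position: [0.4508, 0.0449, 0.1648]
tool_rot: [[-0.75, 0.662, 0.001], [0.662, 0.75, -0.0], [-0.001, 0.0, -1.0]]
ft_force: [1.0, 0.2, -0.4]
grip_width: 0.0201
t 5.7 slide [-0.1921, -0.2545, 0.0048] roll 0.7361 turn deg -42.2 dist 0.319 end q6 ~ -39.0
```

```bash
python3 -m crank '{"slide":[[-0.028,-0.037,0.001],[-0.056,-0.074,0.002],[-0.084,-0.111,0.003],[-0.11,-0.146,0.004],[-0.138,-0.183,0.005],[-0.162,-0.215,0.005],[-0.18,-0.239,0.005],[-0.19,-0.252,0.005]],"roll":[0.1,0.2,0.3,0.4,0.5,0.6,0.68,0.736],"grip":[0.01,0.01,0.01,0.01,0.01,0.01,0.01,0.01]}'
python3 - <<'E'
from h import *
p=get_image('wrist'); save(p,'w2.png',s=1.2);p=get_image('scene'); save(p,'s2.png',s=1.5)
E
python3 go.py .4265 -.273 .024 96.4
```

```text
time_s: 6.5
position: [0.4278, -0.2705, 0.1596]
tool_rot: [[-0.11, 0.994, 0.0], [0.994, 0.11, -0.001], [-0.001, 0.0, -1.0]]
ft_force: [0.9, 0.8, -0.8]
grip_width: 0.0202
t 6.6 slide [-0.0028, -0.0019, 0.1354] roll 0.0005 turn deg -0.0 dist 0.135 end q6 ~ -39.0
```

View pics/w2.png

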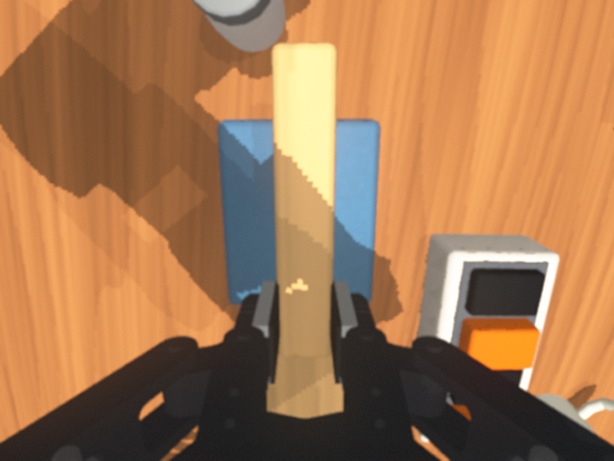

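View pics/s2.png

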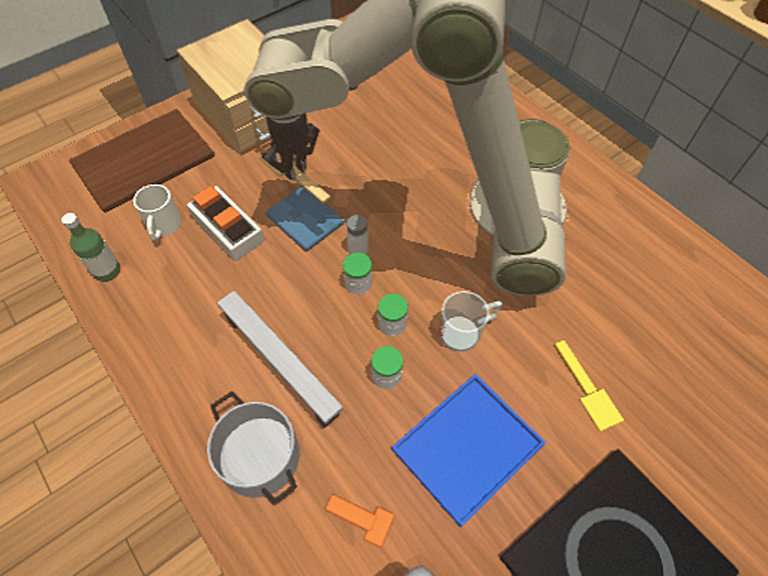

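```bash
python3 -m crank '{"slide":[[-0.005,-0.001,0.03],[-0.01,-0.001,0.06],[-0.01,-0.001,0.09],[-0.01,-0.001,0.115],[-0.01,-0.001,0.127],[-0.01,-0.001,0.133],[-0.01,-0.001,0.1355],[-0.01,-0.001,0.1365]],"roll":[0,0,0,0,0,0,0,0],"grip":[0.01,0.01,0.01,0.01,0.01,0.01,0.01,0.01]}'
python3 go.py .4275 -.28 .0225 96.4
```

```text
time_s: 7.4
position: [0.4288, -0.278, 0.0233]
tool_rot: [[-0.116, 0.993, 0.001], [0.993, 0.116, -0.001], [-0.001, 0.001, -1.0]]
ft_force: [0.8, -0.1, -0.4]
grip_width: 0.02
t 7.4 slide [-0.0018, -0.0015, 0.0008] roll 0.0047 turn deg -0.3 dist 0.002 end q6 ~ -39.6
```

```bash
python3 -m crank '{"slide":[[0,0,0.001],[0,0,0.0015],[0,0,0.0015],[0,0,0.0015],[0,0,0.0015],[0,0,0.0015],[0,0,-0.01],[0,0,-0.03]],"roll":[0,0,0,0,0,0,0,0],"grip":[0.01,0.01,0.05,0.05,0.05,0.05,0.05,0.05]}'
python3 -m crank '{"slide":[[0,0,-0.02],[0,0,-0.05],[0,0,-0.08],[0,0,-0.11],[0,0,-0.13],[0,0,-0.14],[0,0,-0.14],[0,0,-0.14]],"roll":[0,0,0,0,0,0,0,0],"grip":[0.05,0.05,0.085,0.085,0.085,0.085,0.085,0.085]}'
python3 - <<'E'
from h import *
p=get_image('wrist'); save(p,'w3.png',s=1.2)
E
python3 go.py .431 -.0595 .17 30
```

```text
time_s: 8.2
position: [0.4281, -0.2778, 0.0528]
tool_rot: [[-0.115, 0.993, -0.002], [0.993, 0.115, 0.002], [0.002, -0.001, -1.0]]
ft_force: [0.0, 1.3, 0.4]
grip_width: 0.0499
time_s: 9.0
position: [0.4282, -0.2778, 0.192]
tool_rot: [[-0.115, 0.993, -0.001], [0.993, 0.115, 0.001], [0.001, -0.001, -1.0]]
ft_force: [-0.3, -0.5, -0.4]
grip_width: 0.0852
t 9.05 slide [0.2165, 0.0281, 0.022] roll 1.1627 turn deg -66.6 dist 0.219 end q6 ~ 52.1
```

View pics/w3.png

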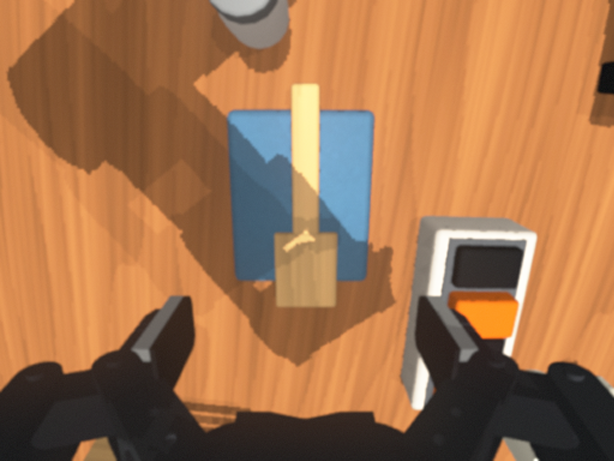

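The turner lies flat along the rest, centred, with the grip point near (305,215). Next is canister C. I'll take a force baseline over it first.

```bash
cat > w.py <<'E'
from h import *
F=[]
for i in range(8):
    get_image('wrist'); o=observe(); F.append(list(o['ft_force'])+list(o['wrist_torque']))
F=np.array(F); print('F mean',F.mean(0).round(2),'std',F.std(0).round(2),'pos',np.round(o['position'],4),'grip',round(o['grip_width'],4))
E
python3 go.py .431 -.0595 .16 70
python3 -m crank '{"slide":[[0.03,0.004,0],[0.07,0.008,0],[0.11,0.013,0.01],[0.15,0.018,0.02],[0.18,0.023,0.03],[0.205,0.027,0.032],[0.2165,0.0281,0.032],[0.2165,0.0281,0.032]],"roll":[0.05,0.15,0.25,0.35,0.4,0.44,0.465,0.465],"grip":[0.085,0.085,0.085,0.085,0.085,0.085,0.085,0.085]}' 40
python3 w.py
python3 - <<'E'
from meas import *
p=get_image('wrist'); save(p,'w4.png',s=1.2)
E
python3 go.py .431 -.0595 .034 70
```

```text
t 9.05 slide [0.2165, 0.0281, 0.032] roll 0.4646 turn deg -26.6 dist 0.221 end q6 ~ 12.1
time_s: 9.85
position: [0.4308, -0.0585, 0.1598]
tool_rot: [[0.34, 0.94, -0.002], [0.94, -0.34, 0.001], [0.0, -0.002, -1.0]]
ft_force: [-0.2, -0.3, -0.6]
grip_width: 0.085
F mean [-0.09  0.03 -0.03  0.    0.   -0.  ] std [0.43 0.57 0.38 0.03 0.02 0.02] pos [ 0.4314 -0.0604  0.1606] grip 0.0848
t 10.3 slide [0.0006, -0.0007, 0.1267] roll -0.0009 turn deg 0.1 dist 0.127 end q6 ~ 12.1
```

View pics/w4.png

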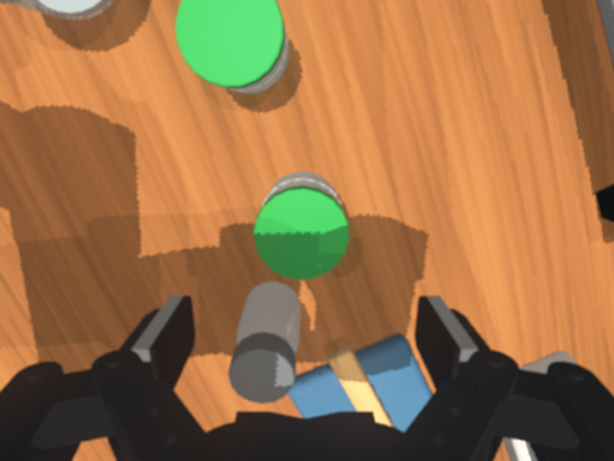

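```bash
python3 - <<'E'
from meas import *
p=get_image('wrist')
print('salt top',onz(p,[[263/1.2,370/1.2]],.097).round(4),'can C lid',onz(p,[[302/1.2,233/1.2]],.075).round(4))
E
python3 -m crank '{"slide":[[0.0006,-0.0007,0.02],[0.0006,-0.0007,0.045],[0.0006,-0.0007,0.07],[0.0006,-0.0007,0.09],[0.0006,-0.0007,0.105],[0.0006,-0.0007,0.115],[0.0006,-0.0007,0.122],[0.0006,-0.0007,0.125]],"roll":[0,0,0,0,0,0,0,0],"grip":[0.085,0.085,0.085,0.085,0.085,0.085,0.085,0.085]}' 40
python3 w.py
```

```text
salt top [[ 0.379  -0.1285  0.097 ]] can C lid [[ 0.4314 -0.0576  0.075 ]]
time_s: 11.15
position: [0.431, -0.0591, 0.0354]
tool_rot: [[0.342, 0.94, -0.0], [0.94, -0.342, 0.0], [-0.0, -0.0, -1.0]]
ft_force: [1.5, 0.6, 1.0]
grip_width: 0.0851
F mean [ 0.26  0.31  0.09  0.01  0.02 -0.  ] std [0.61 0.31 0.59 0.04 0.03 0.03] pos [ 0.4311 -0.0591  0.036 ] grip 0.085
```

Now close, then lift 25 mm to weigh.

```bash
python3 -m crank '{"slide":[[0,0,0],[0,0,0],[0,0,0],[0,0,0],[0,0,0],[0,0,0],[0,0,0],[0,0,0]],"roll":[0,0,0,0,0,0,0,0],"grip":[0.05,0.05,0.05,0.05,0.05,0.05,0.05,0.05]}' 50
python3 -m crank '{"slide":[[0,0,-0.002],[0,0,-0.005],[0,0,-0.01],[0,0,-0.015],[0,0,-0.02],[0,0,-0.025],[0,0,-0.025],[0,0,-0.025]],"roll":[0,0,0,0,0,0,0,0],"grip":[0.05,0.05,0.05,0.05,0.05,0.05,0.05,0.05]}' 60
python3 w.py; python3 w.py
```

```text
time_s: 12.35
position: [0.4309, -0.059, 0.0361]
tool_rot: [[0.342, 0.94, 0.0], [0.94, -0.342, -0.0], [-0.0, 0.0, -1.0]]
ft_force: [-0.8, 0.4, 6.0]
grip_width: 0.0589
time_s: 13.15
position: [0.431, -0.0591, 0.0608]
tool_rot: [[0.342, 0.94, 0.0], [0.94, -0.342, -0.0], [-0.0, 0.0, -1.0]]
ft_force: [0.1, -0.3, 0.3]
grip_width: 0.059
F mean [ 0.15  0.22 -1.3   0.01 -0.    0.01] std [0.34 0.48 0.23 0.03 0.02 0.03] pos [ 0.4309 -0.059   0.0606] grip 0.0588
F mean [ 0.06  0.07 -1.05 -0.   -0.01  0.01] std [0.36 0.44 0.65 0.03 0.03 0.03] pos [ 0.431  -0.0591  0.0607] grip 0.0587
```

Canister C weighs about 1.2 N (≈120 g), so it is light and goes in the tray. I'll lift and carry it.

```bash
python3 -m crank '{"slide":[[0,0,-0.01],[0,0,-0.025],[0,0,-0.045],[0,0,-0.065],[0,0,-0.085],[0,0,-0.1],[0,0,-0.108],[0,0,-0.108]],"roll":[0,0,0,0,0,0,0,0],"grip":[0.05,0.05,0.05,0.05,0.05,0.05,0.05,0.05]}' 60
python3 go.py .424 .382 .168 70
```

```text
time_s: 14.75
position: [0.4312, -0.0592, 0.1697]
tool_rot: [[0.342, 0.94, 0.002], [0.94, -0.342, -0.001], [-0.0, 0.002, -1.0]]
ft_force: [0.3, -0.4, -1.6]
grip_width: 0.0587
t 14.75 slide [0.412, -0.1578, 0.0013] roll -0.0003 turn deg 0.0 dist 0.441 end q6 ~ 62.0
```

```bash
python3 -m crank '{"slide":[[0.008,-0.003,0],[0.025,-0.01,0],[0.05,-0.019,0],[0.08,-0.031,0],[0.11,-0.042,0],[0.14,-0.054,0],[0.17,-0.065,0],[0.2,-0.077,0]],"roll":[0,0,0,0,0,0,0,0],"grip":[0.05,0.05,0.05,0.05,0.05,0.05,0.05,0.05]}'
python3 -m crank '{"slide":[[0.03,-0.0115,0],[0.06,-0.023,0],[0.09,-0.034,0],[0.12,-0.046,0],[0.15,-0.057,0],[0.18,-0.069,0],[0.2,-0.0766,0],[0.21,-0.08,0]],"roll":[0,0,0,0,0,0,0,0],"grip":[0.05,0.05,0.05,0.05,0.05,0.05,0.05,0.05]}'
python3 - <<'E'
from meas import *
p=get_image('scene'); save(p,'s5.png',s=1.5)
p=get_image('wrist'); save(p,'w5.png',s=1.2)
E
python3 go.py .424 .382 .044 70
```

```text
time_s: 15.55
position: [0.4262, 0.157, 0.1678]
tool_rot: [[0.342, 0.94, -0.002], [0.94, -0.342, -0.0], [-0.001, -0.002, -1.0]]
ft_force: [1.0, -0.4, -1.0]
grip_width: 0.059
time_s: 16.35
position: [0.4227, 0.3816, 0.1674]
tool_rot: [[0.341, 0.94, -0.002], [0.94, -0.341, -0.001], [-0.002, -0.002, -1.0]]
ft_force: [0.1, -1.0, -1.5]
grip_width: 0.0589
t 16.45 slide [0.0017, 0.0005, 0.1237] roll 0.0012 turn deg -0.1 dist 0.124 end q6 ~ 62.0
```

View pics/s5.png

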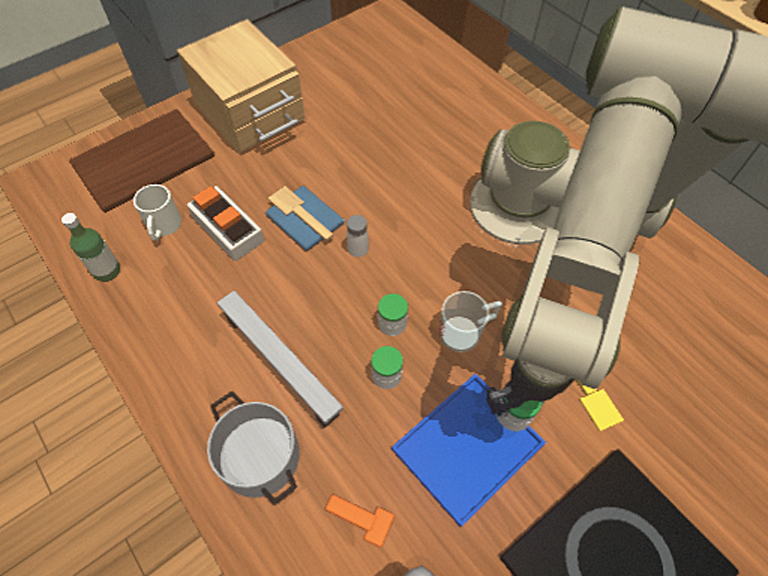

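View pics/w5.png

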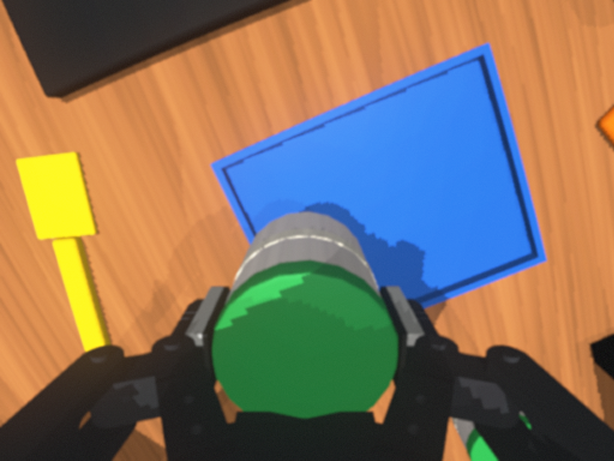

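The canister is still upright in the grip over the near-left of the tray, so I lower it.

```bash
python3 -m crank '{"slide":[[0.0017,0.0005,0.025],[0.0017,0.0005,0.05],[0.0017,0.0005,0.075],[0.0017,0.0005,0.095],[0.0017,0.0005,0.11],[0.0017,0.0005,0.118],[0.0017,0.0005,0.1215],[0.0017,0.0005,0.123]],"roll":[0,0,0,0,0,0,0,0],"grip":[0.05,0.05,0.05,0.05,0.05,0.05,0.05,0.05]}'
python3 w.py
```

```text
time_s: 17.25
position: [0.4251, 0.381, 0.0459]
tool_rot: [[0.343, 0.939, 0.0], [0.939, -0.343, 0.0], [0.0, 0.0, -1.0]]
ft_force: [-1.0, -0.0, -1.5]
grip_width: 0.0589
F mean [-0.2   0.16 -1.56  0.   -0.   -0.02] std [0.41 0.23 0.53 0.04 0.02 0.02] pos [0.4249 0.3814 0.046 ] grip 0.059
```

```bash
python3 -m crank '{"slide":[[0,0,0.001],[0,0,0.002],[0,0,0.003],[0,0,0.0035],[0,0,0.0035],[0,0,0.0035],[0,0,0.0035],[0,0,0.0035]],"roll":[0,0,0,0,0,0,0,0],"grip":[0.05,0.05,0.05,0.05,0.05,0.05,0.05,0.05]}'
python3 w.py
```

```text
time_s: 18.45
position: [0.4249, 0.3813, 0.0422]
tool_rot: [[0.342, 0.94, -0.0], [0.94, -0.342, -0.0], [-0.0, -0.0, -1.0]]
ft_force: [-0.6, -1.3, -0.7]
grip_width: 0.059
F mean [-0.18 -0.2  -0.54 -0.03  0.08  0.02] std [0.69 0.41 0.36 0.03 0.03 0.03] pos [0.4249 0.3813 0.0422] grip 0.0588
```

Force has dropped, so it's touching down. I release and rise.

```bash
python3 -m crank '{"slide":[[0,0,0.0005],[0,0,0.0005],[0,0,0.0005],[0,0,0.0005],[0,0,0.0005],[0,0,0.0005],[0,0,0.0005],[0,0,0.0005]],"roll":[0,0,0,0,0,0,0,0],"grip":[0.06,0.065,0.07,0.085,0.085,0.085,0.085,0.085]}'
python3 -m crank '{"slide":[[0,0,-0.02],[0,0,-0.045],[0,0,-0.07],[0,0,-0.095],[0,0,-0.12],[0,0,-0.125],[0,0,-0.125],[0,0,-0.125]],"roll":[0,0,0,0,0,0,0,0],"grip":[0.085,0.085,0.085,0.085,0.085,0.085,0.085,0.085]}'
python3 - <<'E'
from meas import *
p=get_image('wrist'); save(p,'w6.png',s=1.2)
f=p['frame'].astype(int);r,g,b=f[...,0],f[...,1],f[...,2]
for a,c,k in blobs((g>r*1.8)&(g>b*1.4)&(g>60),200): print(a,c.round(1),onz(p,c,.081).round(4))
E
python3 go.py .4347 .065 .15 30;python3 go.py .4347 .065 .15 100
```

```text
time_s: 19.65
position: [0.4249, 0.3813, 0.0417]
tool_rot: [[0.342, 0.94, 0.0], [0.94, -0.342, 0.0], [0.0, 0.0, -1.0]]
ft_force: [0.2, -0.3, -0.0]
grip_width: 0.0851
time_s: 20.45
position: [0.4244, 0.381, 0.1654]
tool_rot: [[0.342, 0.94, -0.002], [0.94, -0.342, -0.001], [-0.002, -0.001, -1.0]]
ft_force: [-0.0, 0.3, -0.8]
grip_width: 0.0851
4685 [254.1 194.8] [[0.4259 0.3829 0.081 ]]
569 [428.4 374.8] [[0.52   0.1573 0.081 ]]
t 20.5 slide [-0.2934, 0.1179, 0.0157] roll 0.6977 turn deg -40.0 dist 0.317 end q6 ~ 68.5
t 20.5 slide [-0.2934, 0.1179, 0.0157] roll -0.524 turn deg 30.0 dist 0.317 end q6 ~ -1.5
```

View pics/w6.png

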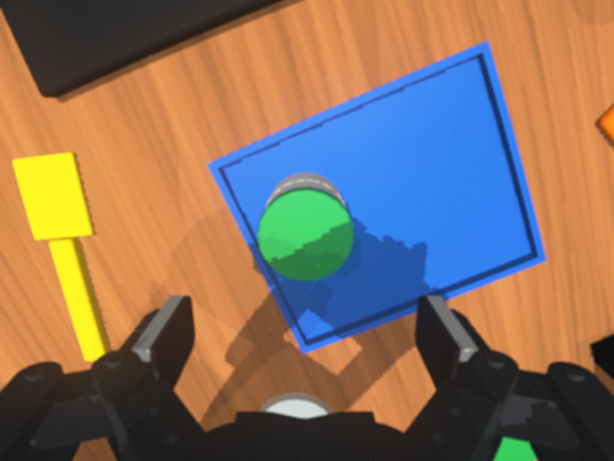

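C stands upright in the tray at the near-left. Now canister A.

```bash
python3 go.py .5163 .1499 .15 70
python3 - <<'E'
from meas import *
p=get_image('top'); save(p,'t6.png',s=1.5)
f=p['frame'].astype(int);r,g,b=f[...,0],f[...,1],f[...,2]
for a,c,k in blobs((g>r*1.8)&(g>b*1.4)&(g>60),60): print(a,c.round(1),onz(p,c,.075).round(4),rect(p,k,.075)[1])
E
```

```text
t 20.5 slide [-0.1857, 0.1655, 0.0154] roll -0.0004 turn deg 0.0 dist 0.249 end q6 ~ 36.2
341 [195.9 164.1] [[0.5164 0.1498 0.075 ]] [0.05578746 0.05524652]
343 [226.2 193.1] [[0.4349 0.0653 0.075 ]] [0.05557485 0.0556371 ]
343 [112.2 196.4] [[0.4273 0.3825 0.075 ]] [0.05633962 0.05294727]
```

```bash
python3 -m crank '{"slide":[[-0.02,0.018,0],[-0.05,0.045,0],[-0.085,0.076,0],[-0.12,0.107,0],[-0.15,0.134,0.005],[-0.175,0.156,0.01],[-0.185,0.1655,0.015],[-0.1857,0.1655,0.015]],"roll":[0,0,0,0,0,0,0,0],"grip":[0.085,0.085,0.085,0.085,0.085,0.085,0.085,0.085]}' 40
python3 go.py .5163 .1499 .034 70
```

```text
time_s: 21.35
position: [0.5168, 0.1491, 0.1504]
tool_rot: [[0.345, 0.939, -0.002], [0.939, -0.345, -0.0], [-0.001, -0.002, -1.0]]
ft_force: [0.1, 0.1, 0.0]
grip_width: 0.0849
t 21.35 slide [0.0006, -0.0005, 0.1164] roll -0.0027 turn deg 0.2 dist 0.116 end q6 ~ 36.2
```

```bash
python3 -m crank '{"slide":[[0,0,0.02],[0,0,0.045],[0,0,0.07],[0,0,0.09],[0,0,0.102],[0,0,0.11],[0,0,0.114],[0,0,0.114]],"roll":[0,0,0,0,0,0,0,0],"grip":[0.085,0.085,0.085,0.085,0.085,0.085,0.085,0.085]}' 40
python3 -m crank '{"slide":[[0,0,0],[0,0,0],[0,0,0],[0,0,0],[0,0,0],[0,0,0],[0,0,0],[0,0,0]],"roll":[0,0,0,0,0,0,0,0],"grip":[0.05,0.05,0.05,0.05,0.05,0.05,0.05,0.05]}' 50
python3 -m crank '{"slide":[[0,0,-0.002],[0,0,-0.005],[0,0,-0.01],[0,0,-0.015],[0,0,-0.02],[0,0,-0.025],[0,0,-0.025],[0,0,-0.025]],"roll":[0,0,0,0,0,0,0,0],"grip":[0.05,0.05,0.05,0.05,0.05,0.05,0.05,0.05]}' 70
python3 w.py; python3 w.py
```

```text
time_s: 22.15
position: [0.5168, 0.1505, 0.0378]
tool_rot: [[0.342, 0.94, 0.0], [0.94, -0.342, 0.0], [0.0, 0.0, -1.0]]
ft_force: [-0.1, 0.5, 0.0]
grip_width: 0.0848
time_s: 22.95
position: [0.5171, 0.1503, 0.0387]
tool_rot: [[0.342, 0.94, 0.001], [0.94, -0.342, 0.0], [0.001, 0.001, -1.0]]
ft_force: [-1.2, 0.7, 6.5]
grip_width: 0.0588
time_s: 23.75
position: [0.5168, 0.1502, 0.0628]
tool_rot: [[0.342, 0.94, 0.0], [0.94, -0.342, 0.0], [0.0, 0.0, -1.0]]
ft_force: [0.5, 0.9, -1.3]
grip_width: 0.0586
F mean [-0.18 -0.15 -1.79  0.01  0.01  0.01] std [0.36 0.34 0.51 0.03 0.02 0.02] pos [0.5168 0.1502 0.0626] grip 0.0585
F mean [-0.02  0.24 -1.49 -0.   -0.   -0.01] std [0.51 0.28 0.26 0.04 0.02 0.04] pos [0.5168 0.1502 0.0627] grip 0.0587
```

A is about 1.65 N (≈165 g), also light, so it goes in the far-left tray slot (0.544, 0.389).

```bash
python3 go.py .5437 .389 .105 70
python3 -m crank '{"slide":[[0.005,-0.001,-0.015],[0.02,-0.005,-0.035],[0.045,-0.011,-0.042],[0.08,-0.019,-0.042],[0.115,-0.028,-0.042],[0.15,-0.036,-0.042],[0.185,-0.045,-0.042],[0.215,-0.052,-0.042]],"roll":[0,0,0,0,0,0,0,0],"grip":[0.05,0.05,0.05,0.05,0.05,0.05,0.05,0.05]}' 70
python3 go.py .5437 .389 .0475 70
python3 - <<'E'
from meas import *
p=get_image('wrist'); save(p,'w7.png',s=1.2)
E
```

```text
t 24.55 slide [0.2336, -0.0565, -0.0423] roll -0.0004 turn deg 0.0 dist 0.244 end q6 ~ 55.6
time_s: 25.35
position: [0.5413, 0.3718, 0.1045]
tool_rot: [[0.342, 0.94, -0.0], [0.94, -0.342, 0.0], [-0.0, -0.0, -1.0]]
ft_force: [0.4, -0.1, -2.4]
grip_width: 0.0583
t 25.35 slide [0.0169, -0.0036, 0.057] roll 0.0003 turn deg -0.0 dist 0.06 end q6 ~ 55.6
```

View pics/w7.png

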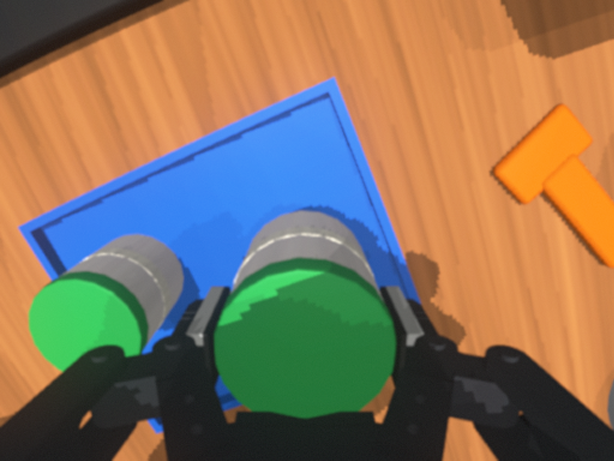

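```bash
python3 w.py; python3 -m crank '{"slide":[[0.006,-0.001,0.005],[0.012,-0.002,0.015],[0.0165,-0.0036,0.025],[0.0169,-0.0036,0.035],[0.0169,-0.0036,0.045],[0.0169,-0.0036,0.052],[0.0169,-0.0036,0.056],[0.0169,-0.0036,0.057]],"roll":[0,0,0,0,0,0,0,0],"grip":[0.05,0.05,0.05,0.05,0.05,0.05,0.05,0.05]}'
python3 w.py;python3 go.py .5437 .389 .0435 70
```

```text
F mean [ 0.27  0.09 -1.58 -0.02  0.   -0.01] std [0.52 0.64 0.52 0.03 0.03 0.02] pos [0.5417 0.3691 0.1049] grip 0.0585
time_s: 26.6
position: [0.5439, 0.3869, 0.0472]
tool_rot: [[0.342, 0.94, -0.001], [0.94, -0.342, -0.0], [-0.001, -0.0, -1.0]]
ft_force: [-0.1, -0.2, -2.4]
grip_width: 0.0584
F mean [-0.24 -0.   -1.19 -0.01 -0.01  0.  ] std [0.21 0.4  0.48 0.01 0.04 0.01] pos [0.544  0.3872 0.048 ] grip 0.059
t 27.0 slide [0.0016, -0.0009, 0.0045] roll -0.0003 turn deg 0.0 dist 0.005 end q6 ~ 55.6
```

```bash
python3 -m crank '{"slide":[[0,0,0.001],[0,0,0.002],[0,0,0.003],[0,0,0.004],[0,0,0.0045],[0,0,0.0045],[0,0,0.0045],[0,0,0.0045]],"roll":[0,0,0,0,0,0,0,0],"grip":[0.05,0.05,0.05,0.05,0.05,0.05,0.05,0.05]}'
python3 w.py
```

```text
time_s: 27.8
position: [0.5439, 0.3871, 0.0448]
tool_rot: [[0.342, 0.94, 0.001], [0.94, -0.342, 0.0], [0.0, 0.001, -1.0]]
ft_force: [-3.3, -2.9, 10.8]
grip_width: 0.0585
F mean [-4.030e+00 -3.090e+00  1.016e+01 -3.900e-01  7.900e-01 -1.000e-02] std [0.6  0.42 0.31 0.03 0.03 0.04] pos [0.5439 0.3871 0.0448] grip 0.0587
```

```bash
python3 -m crank '{"slide":[[0,0,-0.001],[0,0,-0.001],[0,0,-0.001],[0,0,-0.001],[0,0,-0.001],[0,0,-0.001],[0,0,-0.001],[0,0,-0.001]],"roll":[0,0,0,0,0,0,0,0],"grip":[0.05,0.058,0.062,0.066,0.07,0.085,0.085,0.085]}'
python3 -m crank '{"slide":[[0,0,-0.005],[0,0,-0.02],[0,0,-0.045],[0,0,-0.07],[0,0,-0.095],[0,0,-0.11],[0,0,-0.11],[0,0,-0.11]],"roll":[0,0,0,0,0,0,0,0],"grip":[0.085,0.085,0.085,0.085,0.085,0.085,0.085,0.085]}'
python3 - <<'E'
from meas import *
p=get_image('wrist'); save(p,'w8.png',s=1.2)
p=get_image('top'); save(p,'t8.png',s=1.5)
f=p['frame'].astype(int);r,g,b=f[...,0],f[...,1],f[...,2]
for a,c,k in blobs((g>r*1.8)&(g>b*1.4)&(g>60),60): print(a,c.round(1),onz(p,c,.075).round(4),rect(p,k,.075)[1])
E
python3 go.py .4347 .065 .15 70
```

```text
time_s: 29.0
position: [0.544, 0.3871, 0.0442]
tool_rot: [[0.342, 0.94, 0.0], [0.94, -0.342, 0.0], [0.0, 0.0, -1.0]]
ft_force: [0.1, 0.5, 0.2]
grip_width: 0.0855
time_s: 29.8
position: [0.5437, 0.387, 0.1538]
tool_rot: [[0.342, 0.94, -0.0], [0.94, -0.342, -0.0], [-0.0, -0.0, -1.0]]
ft_force: [-0.1, 0.8, -0.6]
grip_width: 0.0852
339 [111.2 153.8] [[0.547  0.3878 0.075 ]] [0.05757528 0.05492393]
343 [226.2 193.1] [[0.4349 0.0653 0.075 ]] [0.05557485 0.0556371 ]
350 [112.9 196.4] [[0.4275 0.3806 0.075 ]] [0.05604055 0.05597782]
t 29.9 slide [-0.3397, 0.008, 0.0034] roll -0.0004 turn deg 0.0 dist 0.34 end q6 ~ 28.5
```

View pics/w8.png

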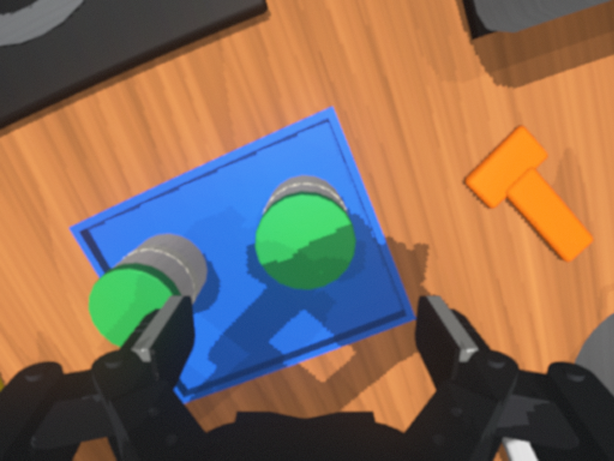

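View pics/t8.png

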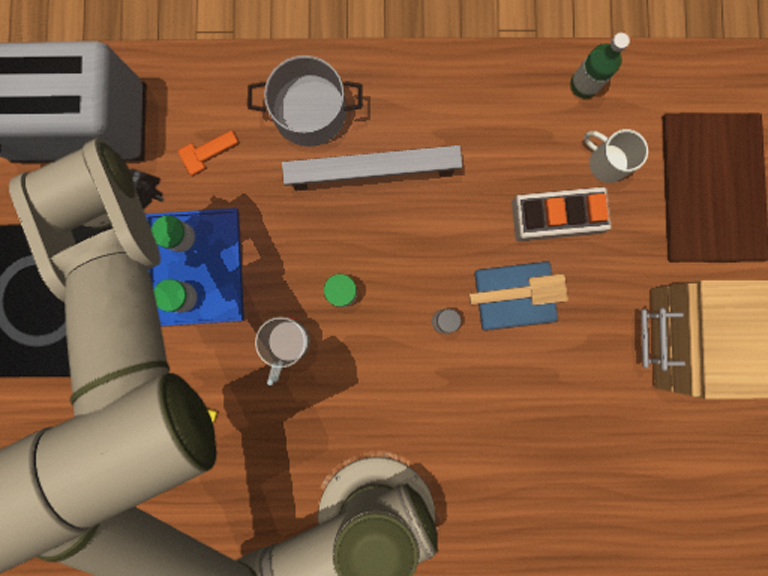

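Both tray canisters stand upright at (168,232) and (170,296), and the turner is on its rest at (518,290). Next is B at (340,290).

```bash
python3 -m crank '{"slide":[[-0.02,0,0],[-0.06,0.001,0],[-0.105,0.002,0],[-0.15,0.003,0],[-0.195,0.004,0],[-0.24,0.006,0],[-0.285,0.007,0],[-0.325,0.008,0]],"roll":[0,0,0,0,0,0,0,0],"grip":[0.085,0.085,0.085,0.085,0.085,0.085,0.085,0.085]}' 40
python3 go.py .4348 .0651 .035 70
```

```text
time_s: 30.7
position: [0.4389, 0.0774, 0.1535]
tool_rot: [[0.342, 0.94, -0.002], [0.94, -0.342, 0.0], [-0.001, -0.001, -1.0]]
ft_force: [0.8, -0.5, -1.2]
grip_width: 0.0852
t 30.7 slide [-0.0129, 0.0006, 0.1185] roll -0.0005 turn deg 0.0 dist 0.119 end q6 ~ 28.5
```

```bash
python3 -m crank '{"slide":[[-0.01,0.0006,0.01],[-0.0129,0.0006,0.03],[-0.0129,0.0006,0.055],[-0.0129,0.0006,0.08],[-0.0129,0.0006,0.1],[-0.0129,0.0006,0.112],[-0.0129,0.0006,0.117],[-0.0129,0.0006,0.1175]],"roll":[0,0,0,0,0,0,0,0],"grip":[0.085,0.085,0.085,0.085,0.085,0.085,0.085,0.085]}' 40
python3 -m crank '{"slide":[[0,0,0],[0,0,0],[0,0,0],[0,0,0],[0,0,0],[0,0,0],[0,0,0],[0,0,0]],"roll":[0,0,0,0,0,0,0,0],"grip":[0.05,0.05,0.05,0.05,0.05,0.05,0.05,0.05]}' 50
python3 -m crank '{"slide":[[0,0,-0.002],[0,0,-0.005],[0,0,-0.01],[0,0,-0.015],[0,0,-0.02],[0,0,-0.025],[0,0,-0.025],[0,0,-0.025]],"roll":[0,0,0,0,0,0,0,0],"grip":[0.05,0.05,0.05,0.05,0.05,0.05,0.05,0.05]}' 80
python3 w.py; python3 w.py
```

```text
time_s: 31.5
position: [0.4359, 0.0667, 0.0361]
tool_rot: [[0.342, 0.94, -0.002], [0.94, -0.342, 0.0], [-0.0, -0.002, -1.0]]
ft_force: [-0.1, -0.0, -0.1]
grip_width: 0.0852
time_s: 32.3
position: [0.4363, 0.0668, 0.0374]
tool_rot: [[0.342, 0.94, 0.001], [0.94, -0.342, 0.0], [0.0, 0.0, -1.0]]
ft_force: [-1.9, -0.1, 6.0]
grip_width: 0.059
time_s: 33.1
position: [0.4363, 0.0667, 0.0618]
tool_rot: [[0.342, 0.94, 0.0], [0.94, -0.342, -0.0], [0.0, 0.0, -1.0]]
ft_force: [0.0, -0.6, -3.9]
grip_width: 0.0585
F mean [-0.28  0.13 -2.5   0.    0.01 -0.  ] std [0.54 0.43 0.29 0.02 0.04 0.03] pos [0.4363 0.0667 0.0616] grip 0.0582
F mean [ 0.1   0.21 -2.57 -0.   -0.01 -0.01] std [0.37 0.31 0.51 0.02 0.03 0.01] pos [0.4363 0.0667 0.0617] grip 0.0584
```

```bash
python3 -m crank '{"slide":[[0,0,-0.01],[0,0,-0.025],[0,0,-0.045],[0,0,-0.065],[0,0,-0.075],[0,0,-0.08],[0,0,-0.08],[0,0,-0.08]],"roll":[0,0,0,0,0,0,0,0],"grip":[0.05,0.05,0.05,0.05,0.05,0.05,0.05,0.05]}'
for i in 1 2 3 4; do python3 w.py; done; python3 go.py .672 .0045 .145 95
```

```text
time_s: 34.7
position: [0.436, 0.0667, 0.1411]
tool_rot: [[0.342, 0.94, -0.001], [0.94, -0.342, 0.0], [-0.0, -0.001, -1.0]]
ft_force: [0.2, -0.6, -3.5]
grip_width: 0.0583
F mean [ 0.1   0.19 -2.43  0.    0.    0.  ] std [0.51 0.41 0.39 0.02 0.02 0.02] pos [0.4363 0.0667 0.1415] grip 0.0585
F mean [ 0.23 -0.22 -2.66  0.01 -0.   -0.  ] std [0.53 0.42 0.37 0.02 0.03 0.02] pos [0.4363 0.0667 0.1417] grip 0.0583
F mean [-0.13 -0.01 -2.59  0.01  0.01 -0.03] std [0.63 0.68 0.44 0.03 0.03 0.02] pos [0.4363 0.0667 0.1417] grip 0.0583
F mean [-0.04 -0.07 -2.71 -0.01 -0.02  0.03] std [0.54 0.34 0.32 0.03 0.03 0.04] pos [0.4363 0.0667 0.1417] grip 0.0585
t 36.3 slide [0.0223, 0.2427, -0.0033] roll -0.4367 turn deg 25.0 dist 0.244 end q6 ~ -4.6
```

B averages about 2.57 N (≈260 g), which is over 250 g, so it goes on the ledge centre.

```bash
python3 -m crank '{"slide":[[0.001,0.01,-0.002],[0.003,0.035,-0.004],[0.006,0.07,-0.004],[0.01,0.105,-0.004],[0.013,0.14,-0.004],[0.016,0.175,-0.004],[0.019,0.21,-0.004],[0.021,0.23,-0.004]],"roll":[-0.03,-0.09,-0.15,-0.21,-0.27,-0.33,-0.39,-0.4367],"grip":[0.05,0.05,0.05,0.05,0.05,0.05,0.05,0.05]}'
python3 - <<'E'
from meas import *
p=get_image('wrist'); save(p,'w9.png',s=1.2)
p=get_image('scene'); save(p,'s9.png',(80,120,336,312),3)
E
python3 go.py .672 .0045 .11 95
```

```text
time_s: 37.1
position: [0.6615, 0.0068, 0.1449]
tool_rot: [[-0.089, 0.996, 0.0], [0.996, 0.089, -0.0], [-0.0, 0.0, -1.0]]
ft_force: [-0.9, -0.1, -2.5]
grip_width: 0.0588
t 37.2 slide [-0.0032, 0.0105, 0.0345] roll 0.0001 turn deg -0.0 dist 0.036 end q6 ~ -4.6
```

View pics/w9.png

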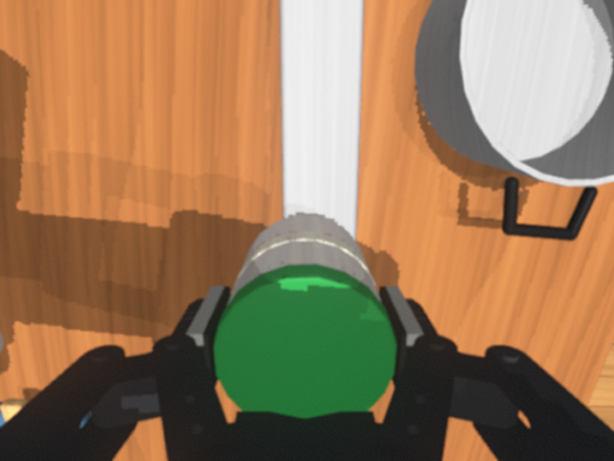

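View pics/s9.png

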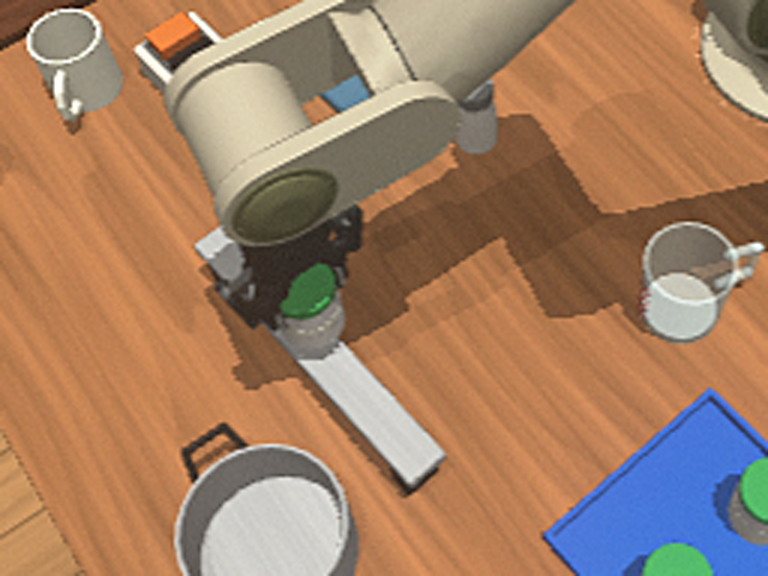

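B is held above the ledge. I'll check the ledge centre line from the wrist view, using the edges at wrist (285,200) and (357,200).

```bash
python3 - <<'E'
from meas import *
p=get_image('wrist')
a=onz(p,[[284/1.2,190/1.2],[357/1.2,190/1.2],[281/1.2,20/1.2],[363/1.2,20/1.2]],.07); print(a.round(4))
c=np.array([.672,.0045]); u=np.array([np.cos(np.radians(5.17)),np.sin(np.radians(5.17))])
print(((a[:,:2]-c)@u).round(4))
E
python3 go.py .672 .0045 .11 95
```

```text
[[0.6474 0.0372 0.07  ]
 [0.689  0.0408 0.07  ]
 [0.6393 0.1259 0.07  ]
 [0.6814 0.1297 0.07  ]]
[-0.0215  0.0202 -0.0216  0.0206]
t 37.25 slide [-0.0039, 0.0118, 0.0346] roll -0.0008 turn deg 0.0 dist 0.037 end q6 ~ -4.6
```

Ledge centre line agrees to within 1 mm. Lowering.

```bash
python3 -m crank '{"slide":[[-0.001,0.003,0],[-0.002,0.006,0.003],[-0.003,0.009,0.008],[-0.0035,0.011,0.015],[-0.0035,0.0112,0.022],[-0.0035,0.0112,0.028],[-0.0035,0.0112,0.032],[-0.0035,0.0112,0.0345]],"roll":[0,0,0,0,0,0,0,0],"grip":[0.05,0.05,0.05,0.05,0.05,0.05,0.05,0.05]}'
python3 w.py;python3 go.py .672 .0045 .1065 95
```

```text
time_s: 38.05
position: [0.6709, 0.0052, 0.1107]
tool_rot: [[-0.087, 0.996, -0.001], [0.996, 0.087, 0.0], [0.0, -0.001, -1.0]]
ft_force: [0.7, 0.3, -3.3]
grip_width: 0.0585
F mean [-0.13  0.01 -2.94  0.02 -0.01 -0.  ] std [0.6  0.57 0.55 0.04 0.03 0.03] pos [0.6712 0.0052 0.1115] grip 0.0585
t 38.45 slide [-0.0008, 0.0008, 0.005] roll 0.0001 turn deg -0.0 dist 0.005 end q6 ~ -4.6
```

```bash
python3 -m crank '{"slide":[[0,0.0005,0.001],[0,0.0005,0.002],[0,0.0005,0.003],[0,0.0005,0.0035],[0,0.0005,0.0035],[0,0.0005,0.0035],[0,0.0005,0.0035],[0,0.0005,0.0035]],"roll":[0,0,0,0,0,0,0,0],"grip":[0.05,0.05,0.05,0.05,0.05,0.05,0.05,0.05]}'
python3 w.py
```

```text
time_s: 39.25
position: [0.6716, 0.0052, 0.1077]
tool_rot: [[-0.087, 0.996, -0.0], [0.996, 0.087, 0.0], [0.0, -0.0, -1.0]]
ft_force: [-0.2, -0.3, -2.4]
grip_width: 0.0586
F mean [-0.36 -0.02 -1.92  0.01  0.1  -0.  ] std [0.45 0.32 0.25 0.03 0.03 0.03] pos [0.6716 0.0052 0.1077] grip 0.0582
```

Load is starting to transfer. I go another 0.8 mm down, then release gently.

```bash
python3 -m crank '{"slide":[[0,0,0.0004],[0,0,0.0008],[0,0,0.0008],[0,0,0.0008],[0,0,0.0008],[0,0,0.0008],[0,0,0.0008],[0,0,0.0008]],"roll":[0,0,0,0,0,0,0,0],"grip":[0.05,0.05,0.05,0.05,0.05,0.05,0.05,0.05]}'
python3 w.py
```

```text
time_s: 40.45
position: [0.6716, 0.0052, 0.1077]
tool_rot: [[-0.087, 0.996, 0.0], [0.996, 0.087, -0.0], [-0.0, 0.0, -1.0]]
ft_force: [-3.3, -0.3, 5.9]
grip_width: 0.058
F mean [-3.2   0.16  5.51  0.02  0.78  0.  ] std [0.4  0.39 0.39 0.04 0.04 0.02] pos [0.6716 0.0052 0.1077] grip 0.0582
```

```bash
python3 -m crank '{"slide":[[0,0,-0.0004],[0,0,-0.0004],[0,0,-0.0004],[0,0,-0.0004],[0,0,-0.0004],[0,0,-0.0004],[0,0,-0.0004],[0,0,-0.0004]],"roll":[0,0,0,0,0,0,0,0],"grip":[0.056,0.059,0.061,0.063,0.067,0.072,0.08,0.085]}'
python3 -m crank '{"slide":[[0,0,0],[0,0,-0.005],[0,0,-0.015],[0,0,-0.035],[0,0,-0.055],[0,0,-0.075],[0,0,-0.1],[0,0,-0.11]],"roll":[0,0,0,0,0,0,0,0],"grip":[0.085,0.085,0.085,0.085,0.085,0.085,0.085,0.085]}'
python3 - <<'E'
from meas import *
p=get_image('wrist'); save(p,'w10.png',s=1.2)
f=p['frame'].astype(int);r,g,b=f[...,0],f[...,1],f[...,2]
for a,c,k in blobs((g>r*1.8)&(g>b*1.4)&(g>60),300): print(a,c.round(1),onz(p,c,.145).round(4))
p=get_image('scene'); save(p,'s10.png',s=1.5)
E
```

```text
time_s: 41.65
position: [0.6716, 0.0052, 0.1073]
tool_rot: [[-0.087, 0.996, 0.0], [0.996, 0.087, -0.0], [-0.0, 0.0, -1.0]]
ft_force: [-0.6, -0.3, 0.7]
grip_width: 0.0849
time_s: 42.45
position: [0.6722, 0.0052, 0.2208]
tool_rot: [[-0.087, 0.996, 0.005], [0.996, 0.087, -0.001], [-0.001, 0.005, -1.0]]
ft_force: [0.1, 0.3, 1.1]
grip_width: 0.0851
4922 [252.5 201.1] [[0.6723 0.0052 0.145 ]]
```

View pics/w10.png

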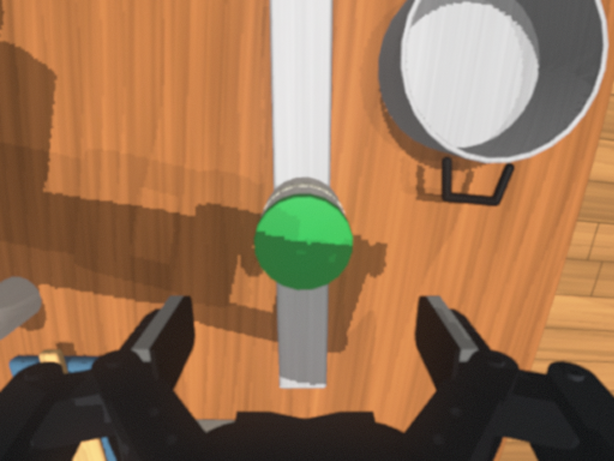

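View pics/s10.png

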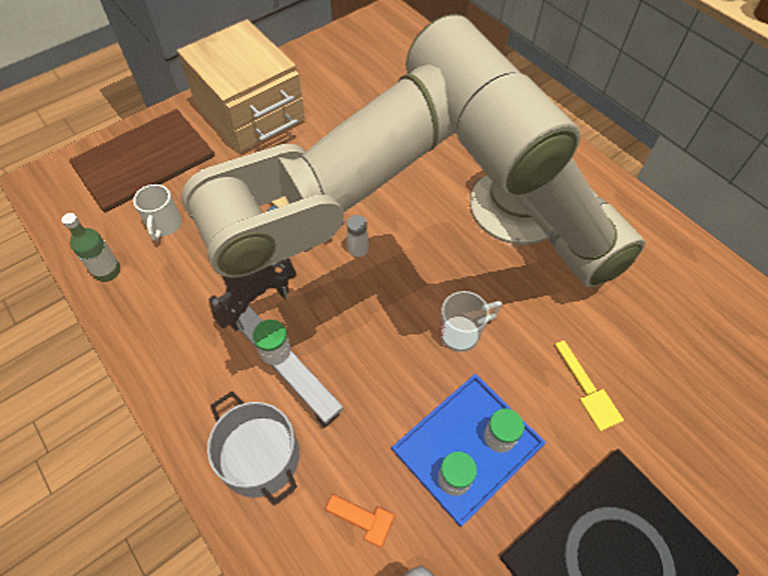

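All three canisters are upright: B on the ledge with its lid at (0.6723, 0.0052), and the other two in the tray. Next are the keys, pressed with closed fingers.

```bash
python3 go.py .582 -.342 .12 95
python3 -m crank '{"slide":[[-0.02,-0.003,0],[-0.06,-0.01,0],[-0.1,-0.017,0.01],[-0.145,-0.025,0.03],[-0.19,-0.033,0.05],[-0.235,-0.04,0.07],[-0.28,-0.05,0.085],[-0.32,-0.056,0.095]],"roll":[0,0,0,0,0,0,0,0],"grip":[0.085,0.085,0.0,0.0,0.0,0.0,0.0,0.0]}' 30
python3 -m crank '{"slide":[[0,0,0],[0,0,0],[0,0,0],[0,0,0],[0,0,0],[0,0,0],[0,0,0],[0,0,0]],"roll":[0,0,0,0,0,0,0,0],"grip":[0,0,0,0,0,0,0,0]}'
python3 go.py .582 -.342 .08 95
python3 - <<'E'
from meas import *
p=get_image('wrist'); save(p,'w11.png',s=1.2)
f=p['frame'].astype(int);r,g,b=f[...,0],f[...,1],f[...,2]
for a,c,k in blobs((r>1.9*g)&(r>3*b)&(r>150),200): print(a,c.round(1),rect(p,k,.07))
E
```

```text
t 42.55 slide [-0.3379, -0.1203, 0.0991] roll 0.0001 turn deg -0.0 dist 0.372 end q6 ~ -35.4
time_s: 43.35
position: [0.6422, -0.3203, 0.1193]
tool_rot: [[-0.086, 0.996, -0.003], [0.996, 0.086, 0.002], [0.003, -0.003, -1.0]]
ft_force: [0.5, -0.1, 0.1]
grip_width: 0.0001
time_s: 44.15
position: [0.6438, -0.3183, 0.1224]
tool_rot: [[-0.087, 0.996, 0.0], [0.996, 0.087, -0.0], [-0.0, 0.0, -1.0]]
ft_force: [-1.1, -0.7, 0.2]
grip_width: 0.0
t 44.15 slide [-0.0182, -0.0636, 0.0424] roll 0.0003 turn deg -0.0 dist 0.079 end q6 ~ -35.4
3283 [157.8 235.7] (array([ 0.58198364, -0.34088284]), array([0.05050921, 0.03323528]), 4.2627644538879395)
```

View pics/w11.png

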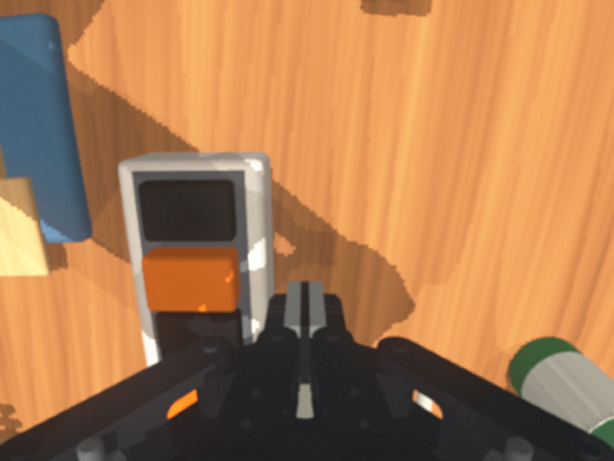

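Key ON1 is at (0.582, −0.341), and the cameras agree on it. I move over it.

```bash
python3 -m crank '{"slide":[[-0.004,-0.015,0],[-0.009,-0.035,0],[-0.015,-0.055,0],[-0.018,-0.0625,0.01],[-0.018,-0.0633,0.02],[-0.018,-0.0633,0.03],[-0.018,-0.0633,0.04],[-0.018,-0.0633,0.042]],"roll":[0,0,0,0,0,0,0,0],"grip":[0,0,0,0,0,0,0,0]}'
python3 go.py .582 -.3415 .063 95
```

```text
time_s: 45.0
position: [0.5822, -0.341, 0.0781]
tool_rot: [[-0.088, 0.996, -0.002], [0.996, 0.088, 0.002], [0.002, -0.002, -1.0]]
ft_force: [-0.9, -0.5, -1.0]
grip_width: 0.0001
t 45.0 slide [-0.0005, -0.0002, 0.0151] roll 0.0007 turn deg -0.0 dist 0.015 end q6 ~ -35.4
```

```bash
python3 -m crank '{"slide":[[0,0,0.004],[0,0,0.007],[0,0,0.009],[0,0,0.011],[0,0,0.013],[0,0,0.0145],[0,0,0.0155],[0,0,0.0162]],"roll":[0,0,0,0,0,0,0,0],"grip":[0,0,0,0,0,0,0,0]}'
python3 w.py
```

```text
time_s: 45.8
position: [0.5824, -0.3419, 0.0642]
tool_rot: [[-0.087, 0.996, 0.0], [0.996, 0.087, -0.0], [-0.0, 0.0, -1.0]]
ft_force: [0.4, 0.3, 2.0]
grip_width: -0.0001
F mean [ 0.69  0.17  0.53  0.01 -0.11  0.  ] std [0.62 0.4  0.37 0.04 0.02 0.03] pos [ 0.5822 -0.3419  0.0641] grip -0.0001
```

```bash
python3 -m crank '{"slide":[[0,0,0.001],[0,0,0.0015],[0,0,0.002],[0,0,0.002],[0,0,0.002],[0,0,0.002],[0,0,0.002],[0,0,0.002]],"roll":[0,0,0,0,0,0,0,0],"grip":[0,0,0,0,0,0,0,0]}'
python3 w.py
```

```text
time_s: 47.0
position: [0.5822, -0.3419, 0.0621]
tool_rot: [[-0.087, 0.996, 0.0], [0.996, 0.087, -0.0], [-0.0, -0.0, -1.0]]
ft_force: [-0.3, -0.3, 1.1]
grip_width: 0.0002
F mean [-0.37 -0.85  1.64 -0.07  0.02  0.  ] std [0.5  0.56 0.52 0.02 0.02 0.03] pos [ 0.5822 -0.3419  0.0621] grip 0.0
```

```bash
python3 -m crank '{"slide":[[0,0,0.0005],[0,0,0.001],[0,0,0.0012],[0,0,0.0012],[0,0,0.0012],[0,0,0.0012],[0,0,0.0012],[0,0,0.0012]],"roll":[0,0,0,0,0,0,0,0],"grip":[0,0,0,0,0,0,0,0]}'
python3 w.py
```

```text
time_s: 48.2
position: [0.5823, -0.3419, 0.062]
tool_rot: [[-0.087, 0.996, 0.001], [0.996, 0.087, -0.001], [-0.001, 0.001, -1.0]]
ft_force: [-2.3, 1.3, 9.1]
grip_width: 0.0001
F mean [-2.38  1.06  8.59  0.21  0.38 -0.02] std [0.36 0.63 0.34 0.02 0.03 0.04] pos [ 0.5823 -0.342   0.062 ] grip 0.0001
```

ON1 is at its firm stop (8.6 N at z = 62.0 mm). Now ON2.

```bash
python3 -m crank '{"slide":[[0,0,-0.01],[0,0,-0.02],[0,0,-0.025],[0,0,-0.025],[-0.02,0,-0.025],[-0.05,0,-0.025],[-0.075,0,-0.025],[-0.08,0,-0.025]],"roll":[0,0,0,0,0,0,0,0],"grip":[0,0,0,0,0,0,0,0]}'
python3 - <<'E'
from meas import *
for n in ['wrist','top']:
  p=get_image(n); save(p,n+'12.png',s=1.2)
  f=p['frame'].astype(int);r,g,b=f[...,0],f[...,1],f[...,2]
  for a,c,k in blobs((r>1.9*g)&(r>3*b)&(r>110),60): print(n,a,c.round(1),rect(p,k,.066))
E
python3 go.py .589 -.421 .07 95
```

```text
time_s: 49.4
position: [0.5886, -0.424, 0.0851]
tool_rot: [[-0.085, 0.996, -0.0], [0.996, 0.085, -0.0], [-0.0, -0.0, -1.0]]
ft_force: [-0.8, -0.8, -0.7]
grip_width: 0.0
wrist 140 [207.2 105.7] (array([ 0.56064423, -0.3576308 ]), array([0.00573561, 0.01310917]), 51.09255599975586)
wrist 3681 [253.5 221.4] (array([ 0.58748175, -0.4202334 ]), array([0.05117812, 0.03791048]), 4.874186038970947)
top 498 [136.2 100.7] (array([0.70651886, 0.31470737]), array([0.05665462, 0.11255143]), 30.039329528808594)
top 205 [369.5 140.9] (array([ 0.58100153, -0.34005185]), array([0.04986501, 0.03347179]), 6.633640766143799)
t 49.5 slide [0.0008, 0.0003, 0.0151] roll -0.0009 turn deg 0.1 dist 0.015 end q6 ~ -40.6
```

View pics/wrist12.png

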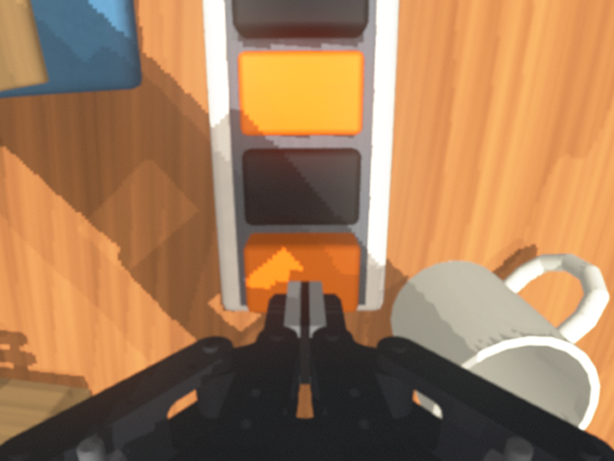

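```bash
python3 -m crank '{"slide":[[0.0008,0,0.006],[0.0008,0,0.012],[0.0008,0,0.015],[0.0008,0,0.017],[0.0008,0,0.019],[0.0008,0,0.021],[0.0008,0,0.023],[0.0008,0,0.0245]],"roll":[0,0,0,0,0,0,0,0],"grip":[0,0,0,0,0,0,0,0]}'
python3 w.py
```

```text
time_s: 50.3
position: [0.5894, -0.4208, 0.062]
tool_rot: [[-0.087, 0.996, 0.001], [0.996, 0.087, -0.0], [-0.0, 0.001, -1.0]]
ft_force: [-2.9, 4.1, 11.6]
grip_width: 0.0001
F mean [-0.87  2.39  4.95  0.41  0.1   0.01] std [0.43 0.44 0.33 0.02 0.02 0.03] pos [ 0.5893 -0.4208  0.0621] grip -0.0004
```

```bash
python3 -m crank '{"slide":[[0,0,0.0003],[0,0,0.0006],[0,0,0.0008],[0,0,0.0008],[0,0,0.0008],[0,0,0.0008],[0,0,0.0008],[0,0,0.0008]],"roll":[0,0,0,0,0,0,0,0],"grip":[0,0,0,0,0,0,0,0]}'
python3 w.py
python3 -m crank '{"slide":[[0,0,-0.01],[0,0,-0.03],[0,0,-0.06],[0,0,-0.09],[0,0,-0.12],[0,0,-0.15],[0.03,0,-0.17],[0.07,0,-0.18]],"roll":[0,0,0,0,0,0,0,0],"grip":[0,0,0,0,0,0,0,0]}'
python3 - <<'E'
from meas import *
p=get_image('wrist'); save(p,'w13.png',s=1.2)
E
```

```text
time_s: 51.5
position: [0.5894, -0.4208, 0.062]
tool_rot: [[-0.087, 0.996, 0.001], [0.996, 0.087, -0.001], [-0.001, 0.001, -1.0]]
ft_force: [-1.7, 3.6, 8.8]
grip_width: -0.0
F mean [-1.84  3.39  8.99  0.62  0.35 -0.01] std [0.5  0.44 0.4  0.02 0.03 0.01] pos [ 0.5893 -0.4208  0.0621] grip -0.0001
time_s: 52.7
position: [0.5828, -0.3522, 0.2424]
tool_rot: [[-0.085, 0.996, 0.002], [0.996, 0.085, -0.003], [-0.003, 0.002, -1.0]]
ft_force: [0.5, 0.7, 0.0]
grip_width: 0.0001
```

View pics/w13.png

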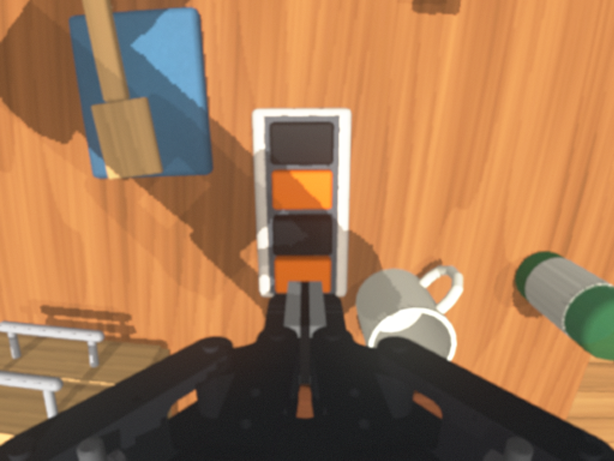

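Black keys now stand up and orange are down. But the turner looks shifted and rotated on its rest, so it was knocked. I'll measure it.

```bash
python3 go.py .5 -.1 .3 95; python3 -m crank '{"slide":[[0.03,-0.01,-0.01],[0.07,-0.02,-0.02],[0.12,-0.03,-0.03],[0.17,-0.045,-0.04],[0.22,-0.06,-0.05],[0.26,-0.07,-0.06],[0.27,-0.07,-0.06],[0.27,-0.07,-0.06]],"roll":[0,0,0,0,0,0,0,0],"grip":[0,0,0,0.05,0.05,0.05,0.05,0.05]}'
python3 - <<'E'
from meas import *
for n in ['top','scene']:
    p=get_image(n); save(p,n+'14.png',s=1.5)
    for r in silhouettes('turner_c',p):
        print(n,round(r['confidence'],2),r['box'],rect(p,r['pixels'],.03) if r['pixels'].sum()>30 else '')
E
```

```text
t 52.75 slide [0.2518, -0.0609, -0.0559] roll 0.0028 turn deg -0.2 dist 0.265 end q6 ~ -16.3
time_s: 53.55
position: [0.4897, -0.0872, 0.3014]
tool_rot: [[-0.089, 0.996, 0.002], [0.996, 0.089, -0.001], [-0.001, 0.001, -1.0]]
ft_force: [0.2, -0.7, 0.1]
grip_width: 0.0497
top 0.98 [345.2, 203.2, 54.4, 20.8] (array([ 0.40569843, -0.26956207]), array([0.05204203, 0.15751088]), 10.890528678894043)
top 0.74 [110.6, 268.1, 63.5, 26.9] (array([0.2227701 , 0.39526468]), array([0.1837242 , 0.04974438]), 77.09825134277344)
scene 0.91 [392.6, 258.6, 40.3, 56.8] (array([0.23012924, 0.40439066]), array([0.18428127, 0.05062218]), 75.57810974121094)
scene 0.75 [210.1, 143.6, 44.1, 25.8] (array([ 0.4057077 , -0.25416367]), array([0.05155462, 0.18587091]), 13.036855697631836)
```

View pics/top14.png

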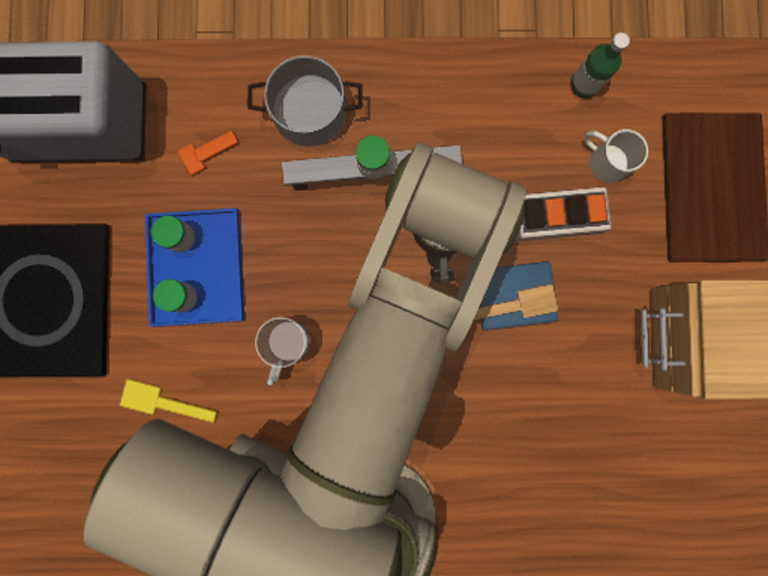

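View pics/scene14.png

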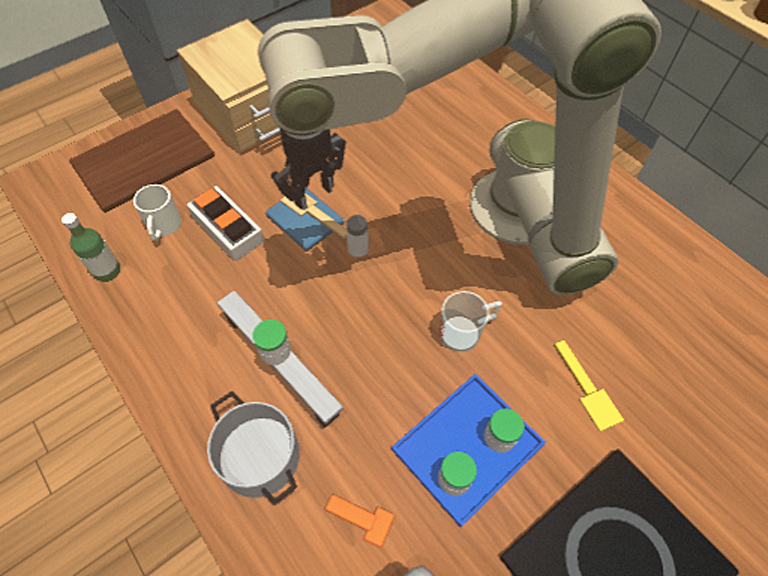

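The turner was nudged to about 20 mm off centre, still on the rest. I move the arm clear for an accurate look.

```bash
python3 go.py .45 .1 .3 95; python3 -m crank '{"slide":[[0.03,-0.005,0],[0.07,-0.012,0],[0.11,-0.018,0],[0.15,-0.025,0],[0.18,-0.03,0],[0.2,-0.03,0],[0.2,-0.03,0],[0.2,-0.03,0]],"roll":[0,0,0,0,0,0,0,0],"grip":[0.05,0.05,0.05,0.05,0.05,0.05,0.05,0.05]}'
python3 - <<'E'
from meas import *
C=np.array([.4265,-.2733]);a=np.radians(96.4);u=np.array([np.cos(a),np.sin(a)]);v=np.array([np.sin(a),-np.cos(a)])
for n in ['top','scene']:
    p=get_image(n); save(p,n+'15.png',(280,120,440,240) if n=='top' else (150,90,310,210),4.5)
    for r in silhouettes('turner_c',p):
        R=rect(p,r['pixels'],.027)
        if R[0][1]<0: d=R[0]-C; print(n,round(r['confidence'],2),R,'along',(d@u).round(4),'across',(d@v).round(4))
E
```

```text
t 53.75 slide [0.1923, -0.0238, -0.0] roll -0.0015 turn deg 0.1 dist 0.194 end q6 ~ 7.5
time_s: 54.55
position: [0.443, 0.1076, 0.3002]
tool_rot: [[-0.087, 0.996, -0.001], [0.996, 0.087, -0.0], [-0.0, -0.001, -1.0]]
ft_force: [-0.5, -1.0, 0.0]
grip_width: 0.0501
top 0.71 (array([ 0.40795358, -0.25774469]), array([0.056838  , 0.19069733]), 7.208806991577148) along 0.0175 across -0.0167
scene 0.92 (array([ 0.40512515, -0.25784586]), array([0.0544413 , 0.18449139]), 11.154316902160645) along 0.0177 across -0.0195
```

View pics/top15.png

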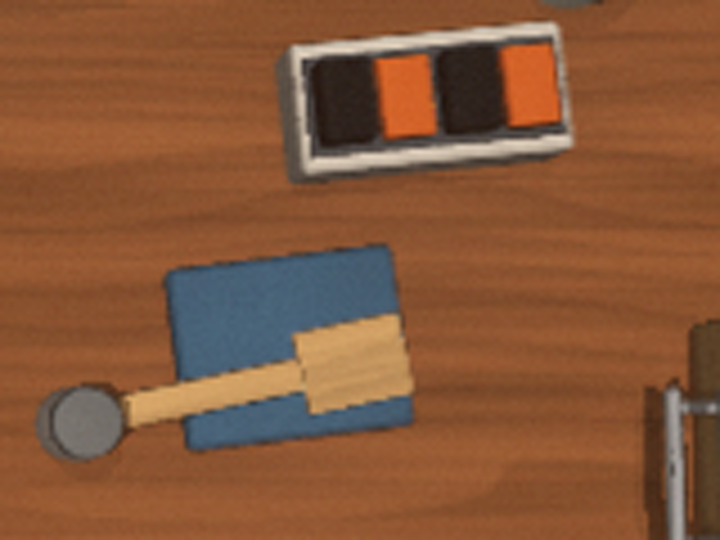

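View pics/scene15.png

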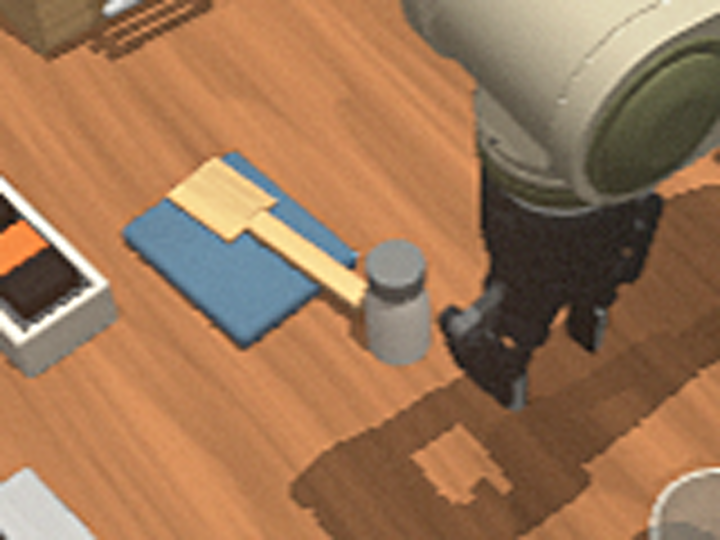

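Both views put the turner's grip point about 18 mm along and 17–20 mm across from the rest's centre, turned 1–5° from its length. That is inside the 45 mm / 35 mm / 23° limits. It lies flat, and the salt shaker is where it started. In the crop the black keys are raised and the orange ones down. I'll do one last check of everything, then hand in.

Run:
```python
from meas import *
from rig import close_job
p=get_image('scene'); f=p['frame'].astype(int);r,g,b=f[...,0],f[...,1],f[...,2]
for a,c,k in blobs((g>r*1.8)&(g>b*1.4)&(g>60),60): print(a,c.round(1),'z.081',onz(p,c,.081).round(4),'z.145',onz(p,c,.145).round(4))
save(p,'s16.png',(90,80,250,200),4.5)
```

```text
319 [179.3 222.5] z.081 [[ 0.6635 -0.0313  0.081 ]] z.145 [[0.6725 0.0023 0.145 ]]
383 [337.4 283.3] z.081 [[0.4272 0.3801 0.081 ]] z.145 [[0.4511 0.3878 0.145 ]]
418 [305.4 312.7] z.081 [[0.5458 0.3856 0.081 ]] z.145 [[0.5622 0.393  0.145 ]]
```

View pics/s16.png

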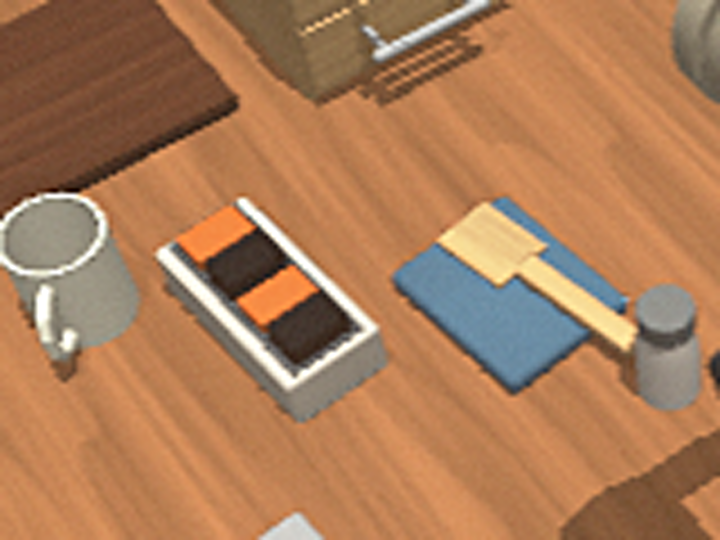

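The canisters are where I placed them. The key bank shows black raised and orange low, at (245,255)/(315,320) and (215,230)/(275,292). Handing in.

Run:
```python
from rig import close_job, observe
print(observe()['time_s'], close_job())
```

```text
the job is handed in; nothing more can be done
54.8 None
```

The job is handed in at 54.8 s, and every final check I made was within the limits. `close_job` gives no verdict, so success is not confirmed.

- **Canisters:** Only three were present. I weighed them by force at about 120 g, 165 g and 260 g. The two light ones stand upright in the tray, and the 260 g one stands on the middle of the ledge. The last scene picture put all three where I set them. 260 g lies in the 200–300 g band where either place counts.
- **Keys:** After sorting, I pressed both orange keys to their firm stops, about 9 N at z = 62.0 mm. The last pictures show the orange keys down and the black keys up.
- **Turner:** I laid it centred on its rest, but it was knocked during the run. It now lies flat, about 18 mm along and 17–20 mm across from the centre, turned 1–5°. That is inside the 45 mm, 35 mm and 0.4 rad limits, so I left it. Its handle end is very close to the salt shaker, possibly touching.
- **Left alone:** The salt shaker is where it started in the pictures, and the jug looks unmoved, though I did not re-measure it. I touched none of the look-alikes. I saw no slackening of the grip.

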